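# Change over the packs on the tilt-deck mixer

### The job

The sloping mixer is running: throw its isolator handle to off (away from the lamp), then move every short one-cap pack from the deck to the empty tray on the left, lying flat on its underside inside it. Lay every long two-cap pack from the supply tray flat on the deck, cap side up, lengthwise up the slope, one to a bay between the lines. When all packs are in their places and the isolator is still off, throw it back to on (towards the lamp); leave the wash bottle, tube rack and jar alone.

Things in the scene. Friction and masses are not known exactly. Their poses are not given: they have to be found in the camera images.
- isolator (a joint): Toggle handle of the mixer's isolator: 0 rad = off, 1.4 rad = on (end stops). It swings in the vertical plane through the switch box's own x axis, upright at 0.7 rad; at 0 it leans 0.7 rad towards the box's -x end, at 1.4 equally towards its +x end, the end that carries the amber lamp lens. Over-centre: once pushed past upright it drops by itself to that end stop and stays; let go short of upright it drops back. About 1 N at the knob moves it.
- isolator_knob (a point): Centre of the black ball knob (30 mm diameter) at the end of the isolator's handle, a 12 mm steel rod; 80 mm from the pivot. About 116 mm above the bench at either stop, 135 mm when upright.
- isolator_pivot (a point): Pivot of the isolator handle, 55 mm above the bench. Its x axis is the box's long axis and points to the on end (lamp lens), y along the pivot pin. Two ears stand beside the handle, 40 mm long, up to 68 mm above the bench.
- switch_box: Grey bench switch box, fixed, 150 (x) x 70 (y) x 40 mm high; origin at the centre of its underside; same axes as isolator_pivot.
- mixer: White tilt-deck mixer, fixed, case 200 x 300 x 52 mm; origin under its centre; the low edge of its deck is on its -x side.
- deck: Aluminium mixer deck, 170 (along x, up the slope) x 290 mm (y), sloping 0.26 rad (15 degrees), low edge on the robot's side. Origin at the centre of its top face, 85 mm above the bench; z is square to the face, x points up the slope. A rim 14 mm high runs all round; black lines divide it into three bays 80 mm wide (bay lines run along x). Packs do not slide down it by themselves.
- supply_tray: Steel tray, fixed on the bench, 170 (x) x 260 (y) mm outside, walls 16 mm high and 4 mm thick, floor about 4 mm; origin under its centre. The long packs start in it.
- done_tray: Empty grey plastic tray, fixed on the bench, on the robot's left; 170 (x) x 260 (y) mm outside, walls 16 mm high and 4 mm thick, floor about 4 mm; origin under its centre.
- bay_a (a point): Centre of the left (+y) bay, on the deck's face; axes as those of the deck. Bay 80 mm wide.
- bay_b (a point): Centre of the middle bay, on the deck's face; axes as those of the deck. Bay 80 mm wide.
- bay_c (a point): Centre of the right (-y) bay, on the deck's face; axes as those of the deck. Bay 80 mm wide.
- short1_mid (a point): Short one-cap pack (mixed, to be cleared): white plastic body 90 x 40 x 28 mm with one grey cap near its -x end; fin 32 mm long, 14 mm thick (across y), 30 mm tall, standing along x on the middle of its top, to hold it by; the caps are 12 mm tall. About 0.2 kg. The point is at its centre, 29 mm above its underside (58 mm overall height); x along its length, z out of its top. Starts in a bay of the deck. May be absent (None from the start).
- short2_mid (a point): Short one-cap pack (mixed, to be cleared): white plastic body 90 x 40 x 28 mm with one grey cap near its -x end; fin 32 mm long, 14 mm thick (across y), 30 mm tall, standing along x on the middle of its top, to hold it by; the caps are 12 mm tall. About 0.2 kg. The point is at its centre, 29 mm above its underside (58 mm overall height); x along its length, z out of its top. Starts in a bay of the deck. May be absent (None from the start).
- short3_mid (a point): Short one-cap pack (mixed, to be cleared): white plastic body 90 x 40 x 28 mm with one grey cap near its -x end; fin 32 mm long, 14 mm thick (across y), 30 mm tall, standing along x on the middle of its top, to hold it by; the caps are 12 mm tall. About 0.2 kg. The point is at its centre, 29 mm above its underside (58 mm overall height); x along its length, z out of its top. Starts in a bay of the deck. May be absent (None from the start).
- long1_mid (a point): Long two-cap pack (to be loaded): white plastic body 120 x 40 x 28 mm with a grey cap near each end; fin 50 mm long, 14 mm thick (across y), 30 mm tall, standing along x on the middle of its top, to hold it by; the caps are 12 mm tall. About 0.2 kg. The point is at its centre, 29 mm above its underside (58 mm overall height); x along its length, z out of its top. Starts in the supply tray. May be absent (None from the start).
- long2_mid (a point): Long two-cap pack (to be loaded): white plastic body 120 x 40 x 28 mm with a grey cap near each end; fin 50 mm long, 14 mm thick (across y), 30 mm tall, standing along x on the middle of its top, to hold it by; the caps are 12 mm tall. About 0.2 kg. The point is at its centre, 29 mm above its underside (58 mm overall height); x along its length, z out of its top. Starts in the supply tray. May be absent (None from the start).
- long3_mid (a point): Long two-cap pack (to be loaded): white plastic body 120 x 40 x 28 mm with a grey cap near each end; fin 50 mm long, 14 mm thick (across y), 30 mm tall, standing along x on the middle of its top, to hold it by; the caps are 12 mm tall. About 0.2 kg. The point is at its centre, 29 mm above its underside (58 mm overall height); x along its length, z out of its top. Starts in the supply tray. May be absent (None from the start).
- wash_bottle: Bystander: white bottle, 64 mm diameter, 160 mm tall, origin under its centre.
- tube_rack: Bystander: white rack of capped tubes, 70 x 110 x 103 mm, origin under its centre.
- jar: Bystander: small amber jar, 48 mm diameter, 80 mm tall, origin under its centre.
Not all that is in view belongs to the job. Leave any yellow look-alike of the part that bears short1_mid alone.

How it is judged:
By the outcome, as a careful person would: the job done as asked, in the order asked, and still so for the second after the job is handed in, with the robot touching nothing.
Of short1, short2, short3 only 2 to 3 are there at a start; the rules pass over those that are not, and their reading is None.
Of long1, long2, long3 only 2 to 3 are there at a start; the rules pass over those that are not, and their reading is None.
At some moment in a run one of short1, short2, short3, long1, long2, long3 may be knocked a few centimetres aside while the robot is not near it.
It also fails if it takes over 210 s, if anything falls off the work surface, if the arm or the gripper's body presses on something with over 40 N, if the wrist force passes 120 N, or if a joint passes its speed limit or range.

### The arm

A 6-joint arm with a two-finger parallel gripper is mounted at the origin on the work surface. World frame = base frame: x ahead of the robot, y to its left, z up, the work surface at z = 0. Lengths are in m, angles in rad, forces in N, time in s.
With the tool pointing down it reaches from about 0.25 to 0.725 m from the base axis. Payload 4 kg.
Tool frame: the origin (TCP) lies on the centre line of the jaws, within the pads' length; the fingertips stand 17 mm ahead of it and the grasp point (between the pads) lies 2 mm behind it; z points along the fingers, y is the line along which they close (so a half turn about z gives the same grasp; the last joint's range is limited). The gripper opens to 85 mm and grips with 20 to 120 N. Pads are 22 mm wide; open, the fingers measure 114 mm over their backs; the gripper's body (76 mm by 85 mm) begins 54 mm behind the grasp point. The pads swing forward as they close: fully open they stand 13 mm farther back than shut.
Start: joints at [1.22, 0.241, 0.005, 1.335, 0, 1.571], TCP at [0.172, 0.47, 0.248] pointing down, gripper open.
Joint ranges: [-2.72, 2.72], [-1.05, 1.87], [-1.09, 1.28], [-1.99, 2.15], [-1.42, 1.44], [-3.14, 3.14]. Speed limits (rad/s): [2.79, 2.79, 3.14, 3.14, 3.14, 3.14].

### API

Orientations are given as a unit quaternion [x, y, z, w].
In Python, from workcell import bot, camera, get_calibration gives the robot as it stands.
- The arm moves only by the tool apply_moves, never from a script. Its argument "steps" is a list of rows, each a list of 3 entries, a list of its own where there are three numbers: the shift along the tool's x, y, z as a fraction of full scale, then the turn, a rotation vector about the tool's x, y, z as a fraction of full scale, then the opening, from 0 (shut) to 1 (fully open). A call has exactly 8 rows; each row shifts and turns the commanded pose from where the row before left it, along the tool's axes as they then stand; what a row does not reach is not made up. Full scale, the value 1, is 20 cm for a shift and pi rad for a turn. A row lasts 1/12 s, in which the tool goes at most 41.7 mm and 7.16 degrees, less where a joint would pass 70% of its speed; a pose out of reach is approached as far as the arm can. A call with a number of a shift or a turn outside -1 to 1 is refused whole. A call with a gripper value outside its range is refused whole. The fingers move at their own pace and stop on an object; the grip force is fixed at half the most. Time passes only in rows, so rows that do not move let the fingers close, or fill a call up. It gives the time, the measured TCP pose, the force, the opening and the grip force at its end, in the units of the state.
- bot.get_obs(): the state, without advancing time (a new reading comes with each control period).
- camera(name): name is "side" or "top" or "wrist"; returns (picture, depth): 400x640x3 uint8, red, green, blue; 400x640 float32, m along the optical axis (not along the pixel's ray), 0 where there is no reading.
- get_calibration(name): a dict with "fov_y" (degrees; the focal length in pixels is half the picture's height over the tangent of half this angle, whatever the lens; pixels are square), "cx", "cy" (the principal point, pixels), "rvec" (rotation vector, rad) and "tvec" (3), from world to camera coordinates, as OpenCV has them. Camera axes: x right, y down, z forward; pixel columns grow to the right and rows downward; lengths in m; the calibration is good to about 2 mm. A picture is of the moment at which its call begins: read the wrist's pose just before it. get_calibration takes no time and is no camera call; for the wrist camera it gives the pose at the moment of the call.
- bot.job_done(): hands the job in; it is judged then, once.
The state is a dict: "clock": time; "joint_pos": joint angles; "joint_vel": joint speeds; "tau": joint torques, N m; "eef_pos": TCP position; "tool_rot": TCP orientation; "ft_force": force on the tool from outside, world axes, zero at the start; "ft_torque": the same for the moment, N m; "grip_width": finger opening in m; "grasp_force": force on a finger pad.
Only numpy, scipy, OpenCV 4.12 (cv2) and the standard library are available. Lean on these libraries where they do the work, as an engineer would, in place of code of your own. Each camera call takes 0.05 s, during which the arm holds its last target. There are 200 camera calls.

## Working session

There is one attempt and no reset: what is moved stays moved. The work goes in short steps, Python scripts to look and compute and a tool call to move; the robot and the scene stay as the last step left them, time stands still between calls to the robot, and variables do not carry over. Pictures are saved under pics/ and viewed, at most 14 in all, crops included, and the job is handed in when it is done.

Besides the shell and the picture viewer there is one more tool, called after "Emit:" as a command line: name --argument value ..., lists and objects as JSON in quotes. apply_moves: Moves the arm, as the interface text tells. Its arguments: {"type":"object","properties":{"steps":{"type":"array"}},"required":["steps"]}

```bash
mkdir -p pics; ls; cat > h.py <<'E'
import numpy as np, cv2
from scipy.spatial.transform import Rotation as R
from workcell import bot, camera, get_calibration
def K(c):
    f=200/np.tan(np.radians(c['fov_y'])/2); return f,c['cx'],c['cy']
def snap(n):
    c=get_calibration(n); im,d=camera(n); return im,d,c
def world(c,d):
    f,cx,cy=K(c); v,u=np.mgrid[:400,:640]
    P=np.stack([(u-cx)/f*d,(v-cy)/f*d,d],-1)
    Rm=cv2.Rodrigues(np.array(c['rvec'],float))[0]
    return (P-np.array(c['tvec']).reshape(3))@Rm
def proj(c,p):
    f,cx,cy=K(c); Rm=cv2.Rodrigues(np.array(c['rvec'],float))[0]
    q=Rm@np.array(p)+np.array(c['tvec']).reshape(3); return q[0]/q[2]*f+cx,q[1]/q[2]*f+cy
def save(n,im): cv2.imwrite('pics/'+n+'.png',im[...,::-1])
E
python3 - <<'E'
from h import *
for n in ('top','side'):
    im,d,c=snap(n); save(n+'0',im); np.savez(n+'0.npz',im=im,W=world(c,d),d=d); print(n,c)
print(bot.get_obs())
E
```

```text
pics
top {'fov_y': 57.94969333268221, 'cx': 318.8345849969173, 'cy': 197.8304095352882, 'rvec': array([ 2.16840952, -2.16824402,  0.13742832]), 'tvec': array([0.0344131 , 0.6117144 , 0.99430576])}
side {'fov_y': 57.15764574747674, 'cx': 324.80778891135066, 'cy': 200.82416345333746, 'rvec': array([ 0.2558082 , -2.70620144,  1.36743877]), 'tvec': array([0.58558452, 0.10785123, 1.09782622])}
{'clock': 0.1, 'joint_pos': array([1.21999408e+00, 2.41360008e-01, 3.82991228e-03, 1.33518131e+00,
       2.80232499e-05, 1.57078424e+00]), 'joint_vel': array([ 0.00041876, -0.00082756,  0.00233646, -0.00196761, -0.00022354,
       -0.00153723]), 'tau': array([ 1.32910232e-04, -3.73139298e+01,  2.53009504e+01,  1.08177401e-02,
        2.16626682e-05, -6.40094186e-06]), 'eef_pos': array([0.17163252, 0.46904426, 0.24747968]), 'tool_rot': array([ 1.74497102e-01,  9.84657222e-01, -9.40402492e-04, -1.80896131e-04]), 'ft_force': array([-0.4206101 ,  0.03512045,  0.44953655]), 'ft_torque': array([-0.04829243, -0.01180727,  0.07110545]), 'grasp_force': 0.0, 'grip_width': 0.0852429297717498}
```

View pics/top0.png

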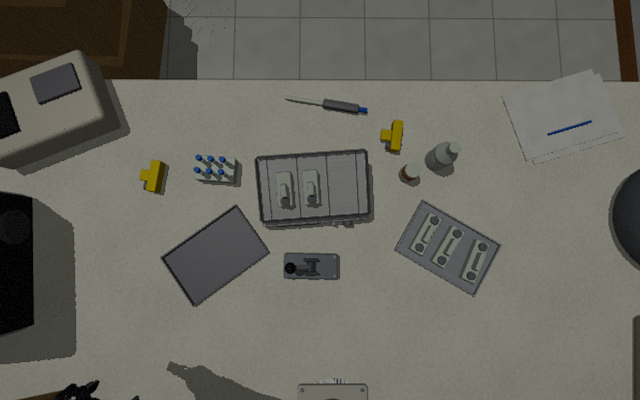

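View pics/side0.png

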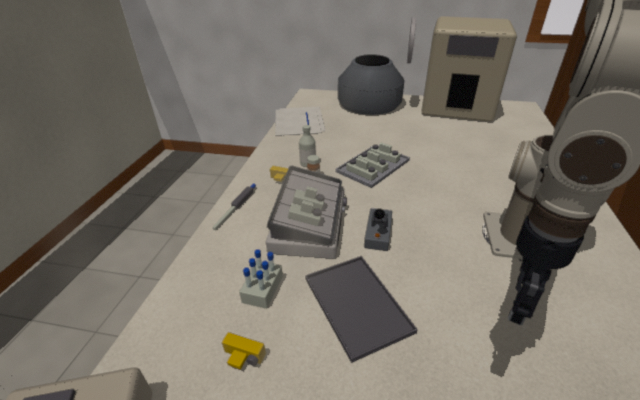

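The top view shows two short packs on the deck at (285,190) and (312,188). Three long packs are in the supply tray at (425,233), (449,244) and (477,260), the isolator is at (311,266) with its knob at (291,268), and the empty tray is at (215,255). The yellow pieces at (152,176) and (393,135) are look-alikes. Next I'll enlarge the view and measure.

```bash
cat > m.py <<'E'
from h import *
def rect(P):
    (c,s,a)=cv2.minAreaRect((P[:,:2]*1000).astype(np.float32))
    if s[0]<s[1]: s=s[::-1]; a+=90
    a=(a+90)%180-90
    return np.round(c,1),np.round(s,1),round(a,1),len(P)
def blobs(mask,W,mn=15):
    n,l,st,ce=cv2.connectedComponentsWithStats(mask.astype(np.uint8),connectivity=4)
    for i in range(1,n):
        if st[i,4]>=mn:
            P=W[l==i]; print(np.round(ce[i]).astype(int),rect(P),'z',np.round(np.percentile(P[:,2]*1000,[5,50,95])))
E
python3 - <<'E'
from m import *
t=np.load('top0.npz'); s=np.load('side0.npz')
im,W=t['im'],t['W']
a=cv2.resize(im[140:300,155:505],None,fx=2.2,fy=2.2,interpolation=2); 
b=cv2.resize(s['im'][140:350,230:440],None,fx=2.6,fy=2.6,interpolation=2)[:245*2]
save('crop0',np.vstack([a[:,:770],np.pad(cv2.resize(s['im'][160:260,260:420],None,fx=2.2,fy=2.2),((0,0),(0,770-352),(0,0)))]))
u=lambda r,c:np.mgrid[:400,:640]
v,uu=np.mgrid[:400,:640]
box=lambda a,b,c,d:(uu>=a)&(uu<b)&(v>=c)&(v<d)
z=W[...,2]
print('bench z',np.median(z[320:340,200:400]))
print('supply tray');blobs(box(385,510,190,305)&(z>.012),W)
print('fins long');blobs(box(385,510,190,305)&(z>.048),W)
print('done');blobs(box(150,280,195,310)&(z>.010),W)
print('switchbox');blobs(box(275,350,240,290)&(z>.03)&(z<.05),W);blobs(box(275,350,240,290)&(z>.095),W)
# deck
D=box(245,380,140,235)
print('mixer');blobs(D&(z>.03),W)
m=D&box(320,360,160,215)
P=W[m]; A=np.c_[P[:,:2],np.ones(len(P))]; q=np.linalg.lstsq(A,P[:,2],rcond=None)[0]
for _ in range(5):
    r=P[:,2]-A@q; k=abs(r)<.004; q=np.linalg.lstsq(A[k],P[k,2],rcond=None)[0]
print('plane',q,k.mean(),'slope',np.hypot(*q[:2]),np.degrees(np.arctan2(q[1],q[0])))
h=(z-(W[...,0]*q[0]+W[...,1]*q[1]+q[2]))/np.sqrt(1+q[0]**2+q[1]**2)
print('deck parts');blobs(D&(h>.02)&(h<.1),W);print('fins');blobs(D&(h>.047)&(h<.1),W);print('rim');blobs(D&(h>-.006)&(h<.1),W)
hsv=cv2.cvtColor(s['im'],cv2.COLOR_RGB2HSV)
mm=(hsv[...,0]<22)&(hsv[...,1]>120)&box(355,400,200,255); print('lamp?');blobs(mm,s['W'],3)
E
```

```text
bench z -0.0005863652191167929
supply tray
[463 238] (array([ 510.4, -230.1]), array([512.5, 214.1]), 70.6, 300) z [12. 15. 19.]
[425 233] (array([ 482.9, -142.7]), array([364.5, 108.8]), -76.8, 658) z [21. 33. 62.]
[447 246] (array([ 459. , -168.6]), array([422. , 114.7]), -84.1, 679) z [19. 33. 63.]
[402 237] (array([ 501.3, -204. ]), array([59.9,  4.2]), -29.5, 31) z [13. 15. 17.]
[474 260] (array([ 490.6, -200.1]), array([479.2, 122.2]), 74.8, 721) z [18. 34. 62.]
[398 251] (array([ 459.8, -193.9]), array([28. ,  7.9]), 45.5, 20) z [13. 15. 17.]
[417 262] (array([ 429.2, -246.7]), array([80.9,  4.2]), 59.7, 45) z [13. 15. 18.]
[447 279] (array([ 381.1, -328.2]), array([99.6,  3.9]), 59.8, 53) z [13. 16. 19.]
fins long
[428 233] (array([ 493.7, -121.5]), array([334.7,  42.6]), -83.0, 114) z [51. 61. 65.]
[451 246] (array([ 475.3, -330.4]), array([50.1, 14.6]), -32.0, 122) z [51. 61. 64.]
[479 261] (array([ 434.7, -405.6]), array([49. , 15.5]), -24.2, 129) z [51. 61. 64.]
done
[269 210] (array([560.3, 122. ]), array([178.4,  89.5]), 75.3, 663) z [49. 72. 96.]
[226 212] (array([550.
[... 347 characters left out ...]
y([612.4,  50.2]), array([302.7, 235.8]), -86.0, 8067) z [ 52.  88. 121.]
plane [ 0.26624083  0.01827494 -0.08688511] 0.965 slope 0.26686729579543766 3.9266590102381307
deck parts
[310 186] (array([633.1,  59.1]), array([88.3, 39.8]), 4.2, 508) z [102. 116. 141.]
[283 188] (array([627.7, 129.1]), array([88.5, 39.9]), 4.3, 516) z [102. 116. 141.]
fins
[310 188] (array([625.9,  58.7]), array([32.5, 13.4]), 5.3, 70) z [135. 140. 144.]
[283 190] (array([619.9, 128.8]), array([30.1, 13.2]), -1.2, 73) z [135. 140. 144.]
rim
[312 185] (array([638.5,  52.4]), array([302.6, 181.8]), -85.7, 7551) z [ 65.  90. 121.]
lamp?
[377 235] (array([422.1, 123. ]), array([10.1,  8.3]), -31.5, 14) z [45. 49. 51.]
```

View pics/crop0.png

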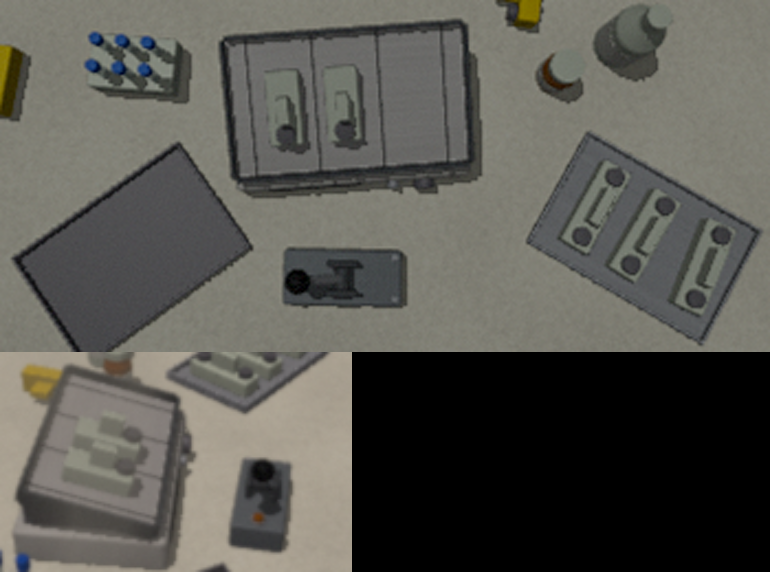

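The crop confirms it. The amber lamp is on the box's +y (left) end at side (377,235), and the handle leans to it, so it's on. The two white one-cap packs on the deck at top (284,190) and (311,187) are the shorts. The yellow pieces at top (152,176) and (393,135) differ in colour and shape, so they stay.

```bash
cat >> m.py <<'E'
YAW=np.radians(4.1); DO=np.array([.6385,.0524,.0845])
def deckR():
    return (R.from_euler('z',YAW)*R.from_euler('y',-.262))
def toolR(phi,tilt=0):  # pack x axis at yaw phi (deg); tool x=-pack x, z down
    return R.from_euler('z',np.radians(phi))*R.from_euler('y',-tilt)*R.from_matrix([[-1,0,0],[0,1,0],[0,0,-1]])
def delta(p,Rt,frm=None):
    o=bot.get_obs(); Rc=R.from_quat(o['tool_rot']); p0=o['eef_pos']
    if frm: p0,Rc=frm
    d=Rc.inv()*Rt; rv=d.as_rotvec()
    print('turn frac',np.round(rv/np.pi,4),'| shift in cur',np.round(Rc.inv().apply(p-p0)/.2,3),'| shift after turn',np.round(Rt.inv().apply(p-p0)/.2,3))
    return np.array(p),Rt
def st():
    o=bot.get_obs(); print('t',round(o['clock'],2),'p',np.round(o['eef_pos']*1000,1),'q',np.round(np.degrees(o['joint_pos']),0),'F',np.round(o['ft_force'],1),'w',round(o['grip_width']*1000,1),'g',o['grasp_force'])
E
python3 - <<'E'
from m import *
t=np.load('top0.npz'); im,W=t['im'],t['W']; z=W[...,2]
v,uu=np.mgrid[:400,:640]
box=lambda a,b,c,d:(uu>=a)&(uu<b)&(v>=c)&(v<d)
for n,m in (('supply',(390,505,195,300)),('done',(158,273,200,308))):
    b=box(*m)&(z>.009)&(z<.022)
    if n=='done': b&=~((uu>252)&(v<230))
    # largest connected after closing
    c=cv2.morphologyEx(b.astype(np.uint8),cv2.MORPH_CLOSE,np.ones((9,9)))
    k,l,s,_=cv2.connectedComponentsWithStats(c); i=1+np.argmax(s[1:,4]); P=W[b&(l==i)]
    print(n,rect(P),'n',len(P))
S=box(385,510,190,305)&(W[...,0]>.35)&(W[...,1]<-.15)
print('long fins');blobs(S&(z>.054),W);print('long bodies');blobs(S&(z>.026),W)
Rt=toolR(0)
delta([.422,.152,.20],Rt)
E
```

```text
supply (array([ 472.9, -336.1]), array([261.5, 170.5]), 59.7, 730) n 730
done (array([452.7, 333.6]), array([261. , 170.4]), -54.1, 498) n 498
long fins
[428 233] (array([ 510.7, -268.2]), array([48.9, 15.6]), -30.6, 101) z [57. 61. 65.]
[451 246] (array([ 475.3, -330.4]), array([50.1, 14.6]), -32.0, 105) z [57. 62. 65.]
[479 261] (array([ 434.7, -405.6]), array([49. , 15.5]), -24.2, 110) z [55. 61. 65.]
long bodies
[425 233] (array([ 512.1, -268. ]), array([120.3,  41.1]), -30.3, 604) z [29. 34. 62.]
[447 246] (array([ 475.5, -330.3]), array([120.1,  40.3]), -32.7, 612) z [29. 34. 63.]
[475 261] (array([ 435.3, -405.5]), array([120.1,  40.7]), -24.3, 624) z [29. 35. 62.]
turn frac [-6.000e-04 -1.000e-04 -1.117e-01] | shift in cur [-1.72  -1.058  0.239] | shift after turn [-1.252 -1.585  0.237]
```

Emit:
apply_moves --steps '[[[0,0,0],[0,0,-0.0372],0],[[0,0,0],[0,0,-0.0372],0],[[0,0,0],[0,0,-0.0372],0],[[-0.124,-0.157,0],[0,0,0],0],[[-0.124,-0.157,0],[0,0,0],0],[[-0.124,-0.157,0],[0,0,0],0],[[-0.124,-0.157,0],[0,0,0],0],[[-0.124,-0.157,0],[0,0,0],0]]'

```text
clock: 0.77
eef_pos: [0.2962, 0.3108, 0.2479]
tool_rot: [-0.0, 1.0, -0.0, -0.0]
ft_force: [0.8, 0.6, -0.7]
grip_width: 0.0
grasp_force: 0.0
```

Emit:
apply_moves --steps '[[[-0.124,-0.157,0],[0,0,0],0],[[-0.124,-0.157,0],[0,0,0],0],[[-0.124,-0.157,0],[0,0,0],0],[[-0.124,-0.157,0],[0,0,0],0],[[-0.124,-0.157,0],[0,0,0],0],[[0,0,0.12],[0,0,0],0],[[0,0,0.117],[0,0,0],0],[[0,0,0],[0,0,0],0]]'

```text
clock: 1.43
eef_pos: [0.4172, 0.1533, 0.1966]
tool_rot: [0.001, 1.0, -0.002, -0.004]
ft_force: [-0.8, -0.3, -1.1]
grip_width: 0.0001
grasp_force: 0.0
```

```bash
python3 - <<'E'
from m import *
st(); delta([.422,.160,.115],toolR(0))
E
```

```text
t 1.43 p [417.2 153.3 196.6] q [ 20.  10. -13.  68.   0.  20.] F [-0.8 -0.3 -1.1] w 0.1 g 0.0
turn frac [-0.001  -0.0027 -0.0009] | shift in cur [-0.027  0.035  0.408] | shift after turn [-0.024  0.033  0.408]
```

Emit:
apply_moves --steps '[[[-0.012,0.025,0.143],[0,0,0],0],[[0,0,0.143],[0,0,0],0],[[0,0,0.142],[0,0,0],0],[[0,0,0],[0,0,0],0],[[0,-0.06,0],[0,0,0],0],[[0,-0.06,0],[0,0,0],0],[[0,-0.06,0],[0,0,0],0],[[0,-0.06,0],[0,0,0],0]]'

```text
clock: 2.1
eef_pos: [0.424, 0.1146, 0.1186]
tool_rot: [-0.001, 1.0, 0.002, 0.002]
ft_force: [-8.9, 18.2, 34.9]
grip_width: 0.0002
grasp_force: 18.9
```

Emit:
apply_moves --steps '[[[0,-0.06,0],[0,0,0],0],[[0,-0.06,0],[0,0,0],0],[[0,-0.06,0],[0,0,0],0],[[0,-0.04,0],[0,0,0],0],[[0,0,0],[0,0,0],0],[[0,0.06,0],[0,0,0],0],[[0,0.1,0],[0,0,0],0],[[0,0.1,0],[0,0,0],0]]'

```text
clock: 2.77
eef_pos: [0.4222, 0.1213, 0.1162]
tool_rot: [0.001, 1.0, 0.0, -0.0]
ft_force: [0.2, -0.0, -0.2]
grip_width: 0.0002
grasp_force: 0.0
```

Emit:
apply_moves --steps '[[[0,0,-0.15],[0,0,0],0.5],[[0,0,-0.2],[0,0,0],0.5],[[0,0,-0.2],[0,0,0],0.5],[[0,0,-0.1],[0,0,0],0.5],[[-0.05,0.19,0],[0,0,0],0.5],[[-0.05,0.19,0],[0,0,0],0.5],[[0,0.2,0],[0,0,0],0.5],[[0,0,0],[0,0,0],0.5]]'

```text
clock: 3.43
eef_pos: [0.4422, 0.243, 0.2459]
tool_rot: [-0.003, 1.0, 0.002, 0.0]
ft_force: [-0.2, -0.6, -0.5]
grip_width: 0.0427
grasp_force: 0.0
```

```bash
cat >> m.py <<'E'
def look(tag):
    im,d,c=snap('top'); W=world(c,d); z=W[...,2]; np.savez(tag+'.npz',im=im,W=W); save(tag,im)
    v,uu=np.mgrid[:400,:640]; box=lambda a,b,c,d:(uu>=a)&(uu<b)&(v>=c)&(v<d)
    X,Y=W[...,0],W[...,1]
    D=(abs((X-DO[0])*np.cos(YAW)+(Y-DO[1])*np.sin(YAW))<.085)&(abs((Y-DO[1])*np.cos(YAW)-(X-DO[0])*np.sin(YAW))<.15)
    h=((W-DO)@deckR().as_matrix())[...,2]
    print('deck h',np.round(np.median(h[D])*1000,1));print('deck body');blobs(D&(h>.018)&(h<.07),W,60);print('deck fin');blobs(D&(h>.049)&(h<.07),W,30)
    for n,c,a in (('supply',(.473,-.336),-30),('done',(.4527,.3336),36)):
        a=np.radians(a); dx,dy=X-c[0],Y-c[1]; p=dx*np.cos(a)+dy*np.sin(a); q=-dx*np.sin(a)+dy*np.cos(a)
        T=(abs(p)<.1)&(abs(q)<.145)&(z<.08)&(h<-.0+9)&~D
        print(n,'body');blobs(T&(z>.026),W,60);print(n,'fin');blobs(T&(z>.054),W,30)
    S=(abs(X-.422)<.04)&(abs(Y-.061)<.09)&(z>.1)&(z<.16); print('knob');blobs(S,W,10)
    return im,W,h
E
python3 - <<'E'
from m import *
st(); look('a1')
E
```

```text
t 3.43 p [442.2 243.  245.9] q [29. 14.  1. 76.  0. 28.] F [-0.2 -0.6 -0.5] w 42.7 g 0.0
deck h 0.3
deck body
[310 186] (array([633. ,  59.1]), array([88.4, 39.9]), 4.2, 506) z [102. 116. 142.]
[283 188] (array([628.3, 129.3]), array([89.3, 39.9]), 4.1, 513) z [102. 116. 141.]
deck fin
[310 188] (array([624.8,  58.6]), array([31. , 13.4]), 5.4, 69) z [135. 140. 145.]
[283 190] (array([619.8, 128.8]), array([30.6, 13. ]), 0.9, 72) z [135. 140. 145.]
supply body
[425 233] (array([ 511.6, -268.2]), array([120.2,  41.4]), -30.8, 605) z [29. 34. 62.]
[447 246] (array([ 475.6, -330.1]), array([120.2,  41.4]), -31.9, 609) z [29. 34. 62.]
[475 260] (array([ 435.6, -405.2]), array([119.9,  41. ]), -24.8, 624) z [29. 35. 63.]
supply fin
[428 233] (array([ 511.1, -268. ]), array([48.7, 14.2]), -31.5, 103) z [56. 61. 64.]
[451 246] (array([ 475. , -330.3]), array([49.6, 14.7]), -31.5, 106) z [57. 61. 65.]
[479 261] (array([ 434.5, -405.7]), array([48.7, 15.7]), -25.3, 109) z [56. 61. 64.]
done body
done fin
knob
[329 268] (array([420.8,   9.6]), array([30. , 27.3]), -46.4, 114) z [108. 126. 132.]
```

```bash
python3 - <<'E'
from m import *
Rt=toolR(4.1,.262); print(Rt.apply([0,0,1]))
g=np.array([.6223,.129,.1325]); a=g-Rt.apply([0,0,.09])
A=delta(a,Rt); delta(g,Rt,A); st()
E
```

```text
[ 0.25834995  0.01851875 -0.96587388]
turn frac [-0.0026 -0.0836 -0.0208] | shift in cur [-0.784 -0.568  0.13 ] | shift after turn [-0.686 -0.618  0.319]
turn frac [0. 0. 0.] | shift in cur [-0.   -0.    0.45] | shift after turn [-0.   -0.    0.45]
t 3.48 p [441.6 240.  245.5] q [29. 14.  0. 76.  0. 28.] F [-0.4 -1.5 -0.2] w 42.7 g 0.0
```

Emit:
apply_moves --steps '[[[0,0,0],[-0.0009,-0.0279,-0.007],0.5],[[0,0,0],[-0.0009,-0.0279,-0.007],0.5],[[0,0,0],[-0.0009,-0.0279,-0.007],0.5],[[-0.137,-0.124,0.064],[0,0,0],0.5],[[-0.137,-0.124,0.064],[0,0,0],0.5],[[-0.137,-0.124,0.064],[0,0,0],0.5],[[-0.137,-0.124,0.064],[0,0,0],0.5],[[-0.137,-0.124,0.064],[0,0,0],0.5]]'

```text
clock: 4.15
eef_pos: [0.5993, 0.1208, 0.2195]
tool_rot: [-0.033, 0.991, 0.004, 0.131]
ft_force: [-0.0, 0.0, 0.2]
grip_width: 0.043
grasp_force: 0.0
```

```bash
cat >> m.py <<'E'
def go(g,phi,tilt=0,back=0):
    Rt=toolR(phi,tilt); st(); return delta(np.array(g)-Rt.apply([0,0,back]),Rt)
E
python3 - <<'E'
from m import *
camera('side'); go([.6223,.129,.1325],4.1,.262)
E
```

```text
t 4.2 p [604.5 116.3 218.1] q [12. 17. -2. 56. -2.  8.] F [ 6.3 -2.5  0.5] w 42.7 g 0.0
turn frac [-0.0023  0.001  -0.0034] | shift in cur [0.023 0.06  0.437] | shift after turn [0.02  0.057 0.438]
```

Emit:
apply_moves --steps '[[[0.02,0.057,0],[-0.002,0.001,-0.003],0.5],[[0,0,0.15],[0,0,0],0.5],[[0,0,0.15],[0,0,0],0.5],[[0,0,0.08],[0,0,0],0.5],[[0,0,0.05],[0,0,0],0.5],[[0,0,0],[0,0,0],0.5],[[0,0,0],[0,0,0],0.5],[[0,0,0],[0,0,0],0.5]]'

```text
clock: 4.87
eef_pos: [0.6169, 0.1361, 0.1368]
tool_rot: [-0.038, 0.991, 0.007, 0.131]
ft_force: [0.2, -0.5, -0.8]
grip_width: 0.0429
grasp_force: 0.0
```

```bash
python3 - <<'E'
from m import *
go([.6223,.129,.1325],4.1,.262)
im,d,c=snap('wrist'); save('w1',im)
E
```

```text
t 4.87 p [616.9 136.1 136.8] q [13. 22. -7. 46. -2.  9.] F [ 0.2 -0.5 -0.8] w 42.9 g 0.0
turn frac [0.0016 0.0001 0.0014] | shift in cur [-0.018 -0.038  0.027] | shift after turn [-0.018 -0.037  0.027]
```

View pics/w1.png

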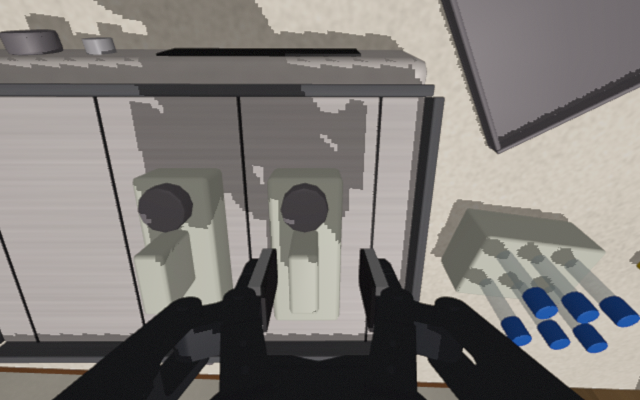

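The wrist view shows the fin at (303,270) between the open pads at (262,280) and (372,280), slightly off centre. I'll correct and close.

Emit:
apply_moves --steps '[[[-0.018,-0.037,0.013],[0,0,0],0.5],[[0,0,0.012],[0,0,0],0.5],[[0,0,0],[0,0,0],0.5],[[0,0,0],[0,0,0],0],[[0,0,0],[0,0,0],0],[[0,0,0],[0,0,0],0],[[0,0,0],[0,0,0],0],[[0,0,0],[0,0,0],0]]'

```text
clock: 5.58
eef_pos: [0.6216, 0.1288, 0.1311]
tool_rot: [-0.038, 0.991, 0.007, 0.129]
ft_force: [-1.2, 0.0, 1.0]
grip_width: 0.0127
grasp_force: 61.4
```

```bash
python3 - <<'E'
from m import *
g=[.6223,.129,.1325]
A=go(g,4.1,.262)
# lift 100 mm, then to done tray slots (tray x at 36 deg; centre .4527,.3336), slot tray y=+-.055
a=np.radians(36); ty=np.array([-np.sin(a),np.cos(a)])
Rl=toolR(4.1,.262); l=np.array(g)-Rl.apply([0,0,.10]); print('lift',l)
for s in (.055,-.055):
    p=np.array([.4527,.3336])+ty*s; print('slot',p)
    T=np.array([*p,.004+.049+.0015]); 
    delta(np.array([*p,.17]),toolR(36),(l,Rl))
E
```

```text
t 5.58 p [621.6 128.8 131.1] q [13. 23. -7. 45. -2.  8.] F [-1.2  0.   1. ] w 12.7 g 61.41798377037048
turn frac [ 0.0015 -0.0007  0.0014] | shift in cur [-0.005  0.001 -0.006] | shift after turn [-0.005  0.001 -0.006]
lift [0.59646501 0.12714812 0.22908739]
slot [0.42037181 0.37809593]
turn frac [-0.0232  0.0812 -0.1762] | shift in cur [0.838 1.314 0.081] | shift after turn [-0.025  1.533  0.295]
slot [0.48502819 0.28910407]
turn frac [-0.0232  0.0812 -0.1762] | shift in cur [0.557 0.848 0.156] | shift after turn [-0.025  0.983  0.295]
```

Emit:
apply_moves --steps '[[[0,0,-0.1],[0,0,0],0],[[0,0,-0.2],[0,0,0],0],[[0,0,-0.2],[0,0,0],0],[[0,0,0],[-0.0046,0.0162,-0.0352],0],[[0,0,0],[-0.0046,0.0162,-0.0352],0],[[0,0,0],[-0.0046,0.0162,-0.0352],0],[[0,0,0],[-0.0046,0.0162,-0.0352],0],[[0,0,0],[-0.0046,0.0162,-0.0352],0]]'

```text
clock: 6.25
eef_pos: [0.5958, 0.126, 0.2275]
tool_rot: [-0.314, 0.95, 0.002, -0.002]
ft_force: [0.5, -0.7, -2.3]
grip_width: 0.0132
grasp_force: 61.1
```

Emit:
apply_moves --steps '[[[-0.004,0.19,0],[0,0,0],0],[[-0.004,0.19,0],[0,0,0],0],[[-0.004,0.19,0],[0,0,0],0],[[-0.004,0.19,0],[0,0,0],0],[[-0.004,0.19,0],[0,0,0],0],[[-0.004,0.19,0],[0,0,0],0],[[-0.004,0.19,0],[0,0,0],0],[[-0.004,0.19,0],[0,0,0],0]]'

```text
clock: 6.92
eef_pos: [0.4199, 0.3764, 0.2281]
tool_rot: [-0.311, 0.95, 0.001, -0.001]
ft_force: [-0.4, -0.3, -2.2]
grip_width: 0.0128
grasp_force: 61.0
```

Emit:
apply_moves --steps '[[[0,0,0.1],[0,0,0],0],[[0,0,0.1],[0,0,0],0],[[0,0,0.1],[0,0,0],0],[[0,0,0.1],[0,0,0],0],[[0,0,0.1],[0,0,0],0],[[0,0,0],[0,0,0],0],[[0,0,0],[0,0,0],0],[[0,0,0],[0,0,0],0]]'

```text
clock: 7.58
eef_pos: [0.4217, 0.3759, 0.1295]
tool_rot: [-0.311, 0.95, 0.002, 0.0]
ft_force: [0.3, 0.6, -1.4]
grip_width: 0.0127
grasp_force: 61.1
```

```bash
python3 - <<'E'
from m import *
go([.4204,.3781,.0530],36)
E
```

```text
t 7.58 p [421.7 375.9 129.5] q [42. 25. -1. 63.  0.  5.] F [ 0.3  0.6 -1.4] w 12.7 g 61.050825119018555
turn frac [0.001  0.0004 0.0015] | shift in cur [-0.001  0.011  0.382] | shift after turn [-0.001  0.013  0.382]
```

Emit:
apply_moves --steps '[[[0,0.01,0.15],[0,0,0],0],[[0,0,0.13],[0,0,0],0],[[0,0,0.06],[0,0,0],0],[[0,0,0.03],[0,0,0],0],[[0,0,0.012],[0,0,0],0],[[0,0,0],[0,0,0],0],[[0,0,0],[0,0,0],0],[[0,0,0],[0,0,0],0]]'

```text
clock: 8.25
eef_pos: [0.4211, 0.3783, 0.054]
tool_rot: [-0.311, 0.95, 0.002, 0.001]
ft_force: [-0.9, 0.4, -1.4]
grip_width: 0.0129
grasp_force: 61.0
```

Emit:
apply_moves --steps '[[[0,0,0],[0,0,0],0.5],[[0,0,0],[0,0,0],0.5],[[0,0,0],[0,0,0],0.5],[[0,0,0],[0,0,0],0.5],[[0,0,-0.1],[0,0,0],0.5],[[0,0,-0.2],[0,0,0],0.5],[[0,0,-0.2],[0,0,0],0.5],[[0,0,-0.2],[0,0,0],0.5]]'

```text
clock: 8.92
eef_pos: [0.4197, 0.3766, 0.1936]
tool_rot: [-0.311, 0.95, 0.001, -0.001]
ft_force: [0.9, 1.3, 1.2]
grip_width: 0.0427
grasp_force: 0.0
```

```bash
python3 - <<'E'
from m import *
look('a2')
Rt=toolR(4.1,.262)
go([.6273,.0587,.1325],4.1,.262,.10)
E
```

```text
deck h 0.0
deck body
[310 186] (array([633.6,  59.1]), array([89.6, 39.8]), 4.3, 510) z [101. 116. 141.]
deck fin
[310 188] (array([625.1,  58.6]), array([31.4, 13.5]), 5.3, 69) z [136. 140. 145.]
supply body
[425 233] (array([ 511.8, -268.2]), array([120.6,  41.3]), -30.6, 604) z [29. 34. 63.]
[448 246] (array([ 475.2, -330.6]), array([120. ,  41.2]), -31.8, 607) z [29. 34. 62.]
[475 261] (array([ 435.1, -405.5]), array([119.8,  41.5]), -24.9, 625) z [29. 35. 63.]
supply fin
[428 233] (array([ 511.1, -268.2]), array([49. , 14.8]), -29.7, 100) z [58. 62. 65.]
[451 246] (array([ 475.3, -330.1]), array([49.8, 15. ]), -31.7, 106) z [56. 61. 64.]
[479 261] (array([ 434.8, -405.1]), array([49.5, 14.8]), -25.0, 112) z [56. 61. 65.]
done body
[198 266] (array([422.1, 376.2]), array([89.4, 40.9]), 36.3, 430) z [28. 32. 62.]
done fin
[193 267] (array([421.2, 375.8]), array([29.7, 14.7]), 39.3, 62) z [56. 61. 64.]
knob
[329 268] (array([420.7,   9.5]), array([29.8, 27.4]), -45.9, 114) z [105. 126. 131.]
t 8.97 p [423.2 379.7 203.4] q [42. 22.  5. 72.  0.  6.] F [1.5 2.3 6.7] w 42.7 g 0.0
turn frac [ 0.0261 -0.077   0.1772] | shift in cur [ 0.234 -1.828 -0.141] | shift after turn [-0.78  -1.674  0.076]
```

Emit:
apply_moves --steps '[[[0,0,0],[0.0052,-0.0154,0.0354],0.5],[[0,0,0],[0.0052,-0.0154,0.0354],0.5],[[0,0,0],[0.0052,-0.0154,0.0354],0.5],[[0,0,0],[0.0052,-0.0154,0.0354],0.5],[[0,0,0],[0.0052,-0.0154,0.0354],0.5],[[-0.078,-0.166,0.003],[0,0,0],0.5],[[-0.078,-0.166,0.003],[0,0,0],0.5],[[-0.078,-0.166,0.003],[0,0,0],0.5]]'

```text
clock: 9.63
eef_pos: [0.4727, 0.281, 0.2031]
tool_rot: [-0.038, 0.991, 0.001, 0.125]
ft_force: [0.6, -0.1, 0.4]
grip_width: 0.0427
grasp_force: 0.0
```

Emit:
apply_moves --steps '[[[-0.078,-0.166,0.003],[0,0,0],0.5],[[-0.078,-0.166,0.003],[0,0,0],0.5],[[-0.078,-0.166,0.003],[0,0,0],0.5],[[-0.078,-0.166,0.003],[0,0,0],0.5],[[-0.078,-0.166,0.003],[0,0,0],0.5],[[-0.078,-0.166,0.003],[0,0,0],0.5],[[-0.078,-0.166,0.003],[0,0,0],0.5],[[0,0,0.1],[0,0,0],0.5]]'

```text
clock: 10.3
eef_pos: [0.607, 0.0518, 0.2141]
tool_rot: [-0.033, 0.991, -0.001, 0.131]
ft_force: [1.7, 0.3, 0.3]
grip_width: 0.0426
grasp_force: 0.0
```

Emit:
apply_moves --steps '[[[0,0,0.1],[0,0,0],0.5],[[0,0,0.1],[0,0,0],0.5],[[0,0,0],[0,0,0],0.5],[[0,0,0],[0,0,0],0.5],[[0,0,0],[0,0,0],0.5],[[0,0,0],[0,0,0],0.5],[[0,0,0],[0,0,0],0.5],[[0,0,0],[0,0,0],0.5]]'

```text
clock: 10.97
eef_pos: [0.6118, 0.0581, 0.1713]
tool_rot: [-0.037, 0.991, 0.0, 0.126]
ft_force: [0.5, 0.4, 0.6]
grip_width: 0.0433
grasp_force: 0.0
```

```bash
python3 - <<'E'
from m import *
go([.6273,.0587,.1325],4.1,.262)
E
```

```text
t 10.97 p [611.8  58.1 171.3] q [ 6. 19. -6. 50. -1.  1.] F [0.5 0.4 0.6] w 43.3 g 0.0
turn frac [-0.0025 -0.0029  0.0011] | shift in cur [-0.026 -0.001  0.207] | shift after turn [-0.024 -0.003  0.208]
```

Emit:
apply_moves --steps '[[[-0.024,-0.003,0.1],[-0.002,-0.003,0.001],0.5],[[0,0,0.07],[0,0,0],0.5],[[0,0,0.03],[0,0,0],0.5],[[0,0,0.004],[0,0,0],0.5],[[0,0,0],[0,0,0],0.5],[[0,0,0],[0,0,0],0],[[0,0,0],[0,0,0],0],[[0,0,0],[0,0,0],0]]'

```text
clock: 11.63
eef_pos: [0.6267, 0.0584, 0.1327]
tool_rot: [-0.035, 0.991, 0.004, 0.13]
ft_force: [0.0, 0.8, 0.4]
grip_width: 0.0129
grasp_force: 62.4
```

Emit:
apply_moves --steps '[[[0,0,0],[0,0,0],0],[[0,0,0],[0,0,0],0],[[0,0,-0.1],[0,0,0],0],[[0,0,-0.2],[0,0,0],0],[[0,0,-0.2],[0,0,0],0],[[0,0,0],[0,0,0],0],[[0,0,0],[0,0,0],0],[[0,0,0],[0,0,0],0]]'

```text
clock: 12.3
eef_pos: [0.5999, 0.0562, 0.2274]
tool_rot: [-0.035, 0.991, 0.004, 0.129]
ft_force: [-0.4, -0.5, -3.1]
grip_width: 0.0129
grasp_force: 61.9
```

```bash
python3 - <<'E'
from m import *
go([.485,.2891,.20],36)
E
```

```text
t 12.3 p [599.9  56.2 227.4] q [ 6. 15. -3. 57. -0.  1.] F [-0.4 -0.5 -3.1] w 12.9 g 61.859153509140015
turn frac [-0.0235  0.08   -0.1764] | shift in cur [0.509 1.202 0.005] | shift after turn [-0.219  1.28   0.137]
```

Emit:
apply_moves --steps '[[[0,0,0],[-0.0047,0.016,-0.0353],0],[[0,0,0],[-0.0047,0.016,-0.0353],0],[[0,0,0],[-0.0047,0.016,-0.0353],0],[[0,0,0],[-0.0047,0.016,-0.0353],0],[[0,0,0],[-0.0047,0.016,-0.0353],0],[[-0.031,0.183,0.02],[0,0,0],0],[[-0.031,0.183,0.02],[0,0,0],0],[[-0.031,0.183,0.02],[0,0,0],0]]'

```text
clock: 12.97
eef_pos: [0.5499, 0.1563, 0.2122]
tool_rot: [-0.308, 0.951, 0.0, -0.002]
ft_force: [-0.1, 1.2, -2.2]
grip_width: 0.0127
grasp_force: 61.8
```

Emit:
apply_moves --steps '[[[-0.031,0.183,0.02],[0,0,0],0],[[-0.031,0.183,0.02],[0,0,0],0],[[-0.031,0.183,0.02],[0,0,0],0],[[-0.031,0.183,0.02],[0,0,0],0],[[0,0,0.15],[0,0,0],0],[[0,0,0.15],[0,0,0],0],[[0,0,0.1],[0,0,0],0],[[0,0,0],[0,0,0],0]]'

```text
clock: 13.63
eef_pos: [0.4802, 0.2869, 0.1125]
tool_rot: [-0.31, 0.951, -0.002, -0.007]
ft_force: [-1.2, -0.3, -3.2]
grip_width: 0.0127
grasp_force: 61.7
```

Emit:
apply_moves --steps '[[[0,0,0],[0,0,0],0],[[0,0,0],[0,0,0],0],[[0,0,0],[0,0,0],0],[[0,0,0],[0,0,0],0],[[0,0,0],[0,0,0],0],[[0,0,0],[0,0,0],0],[[0,0,0],[0,0,0],0],[[0,0,0],[0,0,0],0]]'

```text
clock: 14.3
eef_pos: [0.4853, 0.2892, 0.1205]
tool_rot: [-0.309, 0.951, -0.0, 0.001]
ft_force: [0.1, 0.2, -2.6]
grip_width: 0.0129
grasp_force: 61.8
```

```bash
python3 - <<'E'
from m import *
go([.485,.2891,.0535],36)
E
```

```text
t 14.3 p [485.3 289.2 120.5] q [31. 26. -2. 62. -0. -5.] F [ 0.1  0.2 -2.6] w 12.9 g 61.806650161743164
turn frac [-0.0002  0.0006  0.0001] | shift in cur [0.002 0.001 0.335] | shift after turn [0.002 0.001 0.335]
```

Emit:
apply_moves --steps '[[[0,0,0.15],[0,0,0],0],[[0,0,0.1],[0,0,0],0],[[0,0,0.05],[0,0,0],0],[[0,0,0.022],[0,0,0],0],[[0,0,0.01],[0,0,0],0],[[0,0,0],[0,0,0],0],[[0,0,0],[0,0,0],0],[[0,0,0],[0,0,0],0.5]]'

```text
clock: 14.97
eef_pos: [0.4863, 0.2898, 0.0552]
tool_rot: [-0.309, 0.951, 0.0, 0.002]
ft_force: [0.6, -0.4, 0.8]
grip_width: 0.0237
grasp_force: 0.0
```

Emit:
apply_moves --steps '[[[0,0,0],[0,0,0],0.5],[[0,0,0],[0,0,0],0.5],[[0,0,0],[0,0,0],0.5],[[0,0,-0.1],[0,0,0],0.5],[[0,0,-0.2],[0,0,0],0.5],[[0,0,-0.2],[0,0,0],0.5],[[0,0,-0.2],[0,0,0],0.5],[[0,0,-0.1],[0,0,0],0.5]]'

```text
clock: 15.63
eef_pos: [0.4868, 0.2902, 0.2197]
tool_rot: [-0.309, 0.951, 0.001, 0.005]
ft_force: [0.7, 1.4, -0.1]
grip_width: 0.0425
grasp_force: 0.0
```

```bash
python3 - <<'E'
from m import *
look('a3')
go([.5110,-.2682,.20],-30.5)
delta([.511,-.2682,.20],toolR(-30.5),([.485,.289,.214],toolR(36)))
E
```

```text
deck h -0.2
deck body
deck fin
supply body
[425 233] (array([ 511.4, -268.4]), array([120.4,  41.4]), -30.5, 600) z [29. 34. 62.]
[447 246] (array([ 475.4, -330.4]), array([119.8,  40.9]), -31.9, 610) z [29. 34. 63.]
[475 261] (array([ 435.3, -405. ]), array([120.3,  40.4]), -24.2, 629) z [29. 35. 63.]
supply fin
[429 233] (array([ 511.7, -267.5]), array([48.7, 15. ]), -32.8, 101) z [57. 61. 64.]
[451 246] (array([ 475.1, -329.7]), array([49.6, 14.6]), -30.6, 108) z [56. 61. 65.]
[479 261] (array([ 434.6, -405.4]), array([49.2, 15.1]), -24.7, 115) z [55. 61. 65.]
done body
[231 245] (array([481.4, 283.8]), array([75.9, 40.4]), 36.1, 348) z [29. 32. 62.]
[200 270] (array([411.6, 368.8]), array([63.8, 40.6]), 36.9, 304) z [28. 34. 62.]
done fin
[227 242] (array([486.8, 287.4]), array([31. , 14.4]), 35.5, 63) z [56. 61. 63.]
[193 267] (array([420.6, 375.7]), array([28.3, 14.4]), 38.0, 59) z [57. 61. 64.]
knob
[329 268] (array([421.4,   8.9]), array([28. , 27.9]), -46.0, 113) z [107. 126. 131.]
t 15.68 p [488.1 291.  222.6] q [31. 22.  7. 75. -0. -5.] F [1.3 1.4 3. ] w 42.9 g 0.0
turn frac [0.0022 0.0045 0.3696] | shift in cur [ 1.554 -2.328  0.094] | shift after turn [-1.518 -2.351  0.113]Traceback (most recent call last):
  File "<stdin>", line 4, in <module>
  File "m.py", line 21, in delta
    print('turn frac',np.round(rv/np.pi,4),'| shift in cur',np.round(Rc.inv().apply(p-p0)/.2,3),'| shift after turn',np.round(Rt.inv().apply(p-p0)/.2,3))
                                                                                    ~^~~
TypeError: unsupported operand type(s) for -: 'list' and 'list'
```

Emit:
apply_moves --steps '[[[0,0,0],[0,0,0.037],0.5],[[0,0,0],[0,0,0.037],0.5],[[0,0,0],[0,0,0.037],0.5],[[0,0,0],[0,0,0.037],0.5],[[0,0,0],[0,0,0.037],0.5],[[0,0,0],[0,0,0.037],0.5],[[0,0,0],[0,0,0.037],0.5],[[0,0,0],[0,0,0.037],0.5]]'

```text
clock: 16.35
eef_pos: [0.4849, 0.2891, 0.2136]
tool_rot: [0.153, 0.988, 0.0, 0.001]
ft_force: [-0.3, 1.2, -0.1]
grip_width: 0.0428
grasp_force: 0.0
```

Emit:
apply_moves --steps '[[[0,0,0],[0,0,0.037],0.5],[[0,0,0],[0,0,0.037],0.5],[[-0.108,-0.168,0],[0,0,0],0.5],[[-0.108,-0.168,0],[0,0,0],0.5],[[-0.108,-0.168,0],[0,0,0],0.5],[[-0.108,-0.168,0],[0,0,0],0.5],[[-0.108,-0.168,0],[0,0,0],0.5],[[-0.108,-0.168,0],[0,0,0],0.5]]'

```text
clock: 17.02
eef_pos: [0.4937, 0.0479, 0.2138]
tool_rot: [0.263, 0.965, 0.0, 0.001]
ft_force: [0.5, -0.4, -0.7]
grip_width: 0.0427
grasp_force: 0.0
```

Emit:
apply_moves --steps '[[[-0.108,-0.168,0],[0,0,0],0.5],[[-0.108,-0.168,0],[0,0,0],0.5],[[-0.108,-0.168,0],[0,0,0],0.5],[[-0.108,-0.168,0],[0,0,0],0.5],[[-0.108,-0.168,0],[0,0,0],0.5],[[-0.108,-0.168,0],[0,0,0],0.5],[[-0.108,-0.168,0],[0,0,0],0.5],[[-0.108,-0.168,0],[0,0,0],0.5]]'

```text
clock: 17.68
eef_pos: [0.5058, -0.2717, 0.2136]
tool_rot: [0.264, 0.965, 0.0, 0.001]
ft_force: [1.3, 0.1, -0.3]
grip_width: 0.0427
grasp_force: 0.0
```

Emit:
apply_moves --steps '[[[0,0,0.2],[0,0,0],0.5],[[0,0,0.2],[0,0,0],0.5],[[0,0,0.1],[0,0,0],0.5],[[0,0,0],[0,0,0],0.5],[[0,0,0],[0,0,0],0.5],[[0,0,0],[0,0,0],0.5],[[0,0,0],[0,0,0],0.5],[[0,0,0],[0,0,0],0.5]]'

```text
clock: 18.35
eef_pos: [0.5079, -0.2701, 0.116]
tool_rot: [0.263, 0.965, -0.0, 0.003]
ft_force: [-0.2, -0.3, -0.5]
grip_width: 0.043
grasp_force: 0.0
```

```bash
python3 - <<'E'
from m import *
im,d,c=snap('wrist'); W=world(c,d); z=W[...,2]; np.savez('w2.npz',im=im,W=W); save('w2',im)
blobs((z>.053)&(z<.072)&(W[...,0]<.56)&(W[...,1]<-.18)&(W[...,1]>-.45),W,100)
go([.5113,-.2682,.0535],-30.5)
E
```

```text
[213 229] (array([ 474.3, -330. ]), array([49.8, 14.5]), -32.2, 1773) z [55. 62. 63.]
[322 229] (array([ 511. , -267.8]), array([50.5, 13.6]), -30.7, 1543) z [60. 62. 63.]
[ 85 234] (array([ 434.4, -405.1]), array([50.2, 15.7]), -24.1, 2161) z [54. 61. 63.]
t 18.4 p [ 507.6 -270.   115.7] q [-28.  27.  -1.  62.   0.   3.] F [0.1 0.5 0. ] w 42.3 g 0.0
turn frac [ 0.0003  0.0016 -0.0002] | shift in cur [-0.01   0.017  0.311] | shift after turn [-0.011  0.017  0.311]
```

View pics/w2.png

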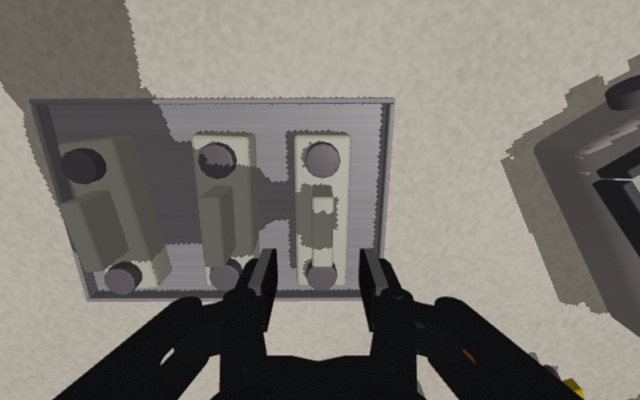

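The wrist view shows three white two-cap packs with their fins at (322,229), (213,229) and (85,234). The first is between the pads and the positions agree with the top view, so I'll grasp it.

Emit:
apply_moves --steps '[[[-0.012,0.017,0.1],[0,0,0],0.5],[[0,0,0.1],[0,0,0],0.5],[[0,0,0.08],[0,0,0],0.5],[[0,0,0.03],[0,0,0],0.5],[[0,0,0],[0,0,0],0.5],[[0,0,0],[0,0,0],0],[[0,0,0],[0,0,0],0],[[0,0,0],[0,0,0],0]]'

```text
clock: 19.07
eef_pos: [0.5113, -0.2686, 0.0533]
tool_rot: [0.264, 0.965, -0.0, 0.002]
ft_force: [1.2, -0.4, -0.2]
grip_width: 0.0129
grasp_force: 58.5
```

Emit:
apply_moves --steps '[[[0,0,0],[0,0,0],0],[[0,0,0],[0,0,0],0],[[0,0,-0.1],[0,0,0],0],[[0,0,-0.2],[0,0,0],0],[[0,0,-0.2],[0,0,0],0],[[0,0,-0.2],[0,0,0],0],[[0,0,-0.1],[0,0,0],0],[[0,0,0],[0,0,0],0]]'

```text
clock: 19.73
eef_pos: [0.5126, -0.2693, 0.2177]
tool_rot: [0.264, 0.965, -0.001, 0.006]
ft_force: [1.6, -0.5, -1.3]
grip_width: 0.0131
grasp_force: 59.0
```

```bash
python3 - <<'E'
from m import *
go([.6198,.1313,.1333],4.1,.262,.08)
delta(np.array([.6198,.1313,.1333])-toolR(4.1,.262).apply([0,0,.08]),toolR(4.1,.262),(np.array([.511,-.268,.213]),toolR(-30.5)))
E
```

```text
t 19.73 p [ 512.6 -269.3  217.7] q [-28.  23.   9.  75.   0.   3.] F [ 1.6 -0.5 -1.3] w 13.1 g 59.0484219789505
turn frac [-0.0259 -0.077  -0.1913] | shift in cur [0.643 1.938 0.031] | shift after turn [-0.545  1.959  0.183]
turn frac [-0.0252 -0.0808 -0.1911] | shift in cur [0.63  1.938 0.012] | shift after turn [-0.559  1.952  0.162]
```

Emit:
apply_moves --steps '[[[0,0,0],[-0.0042,-0.0135,-0.0319],0],[[0,0,0],[-0.0042,-0.0135,-0.0319],0],[[0,0,0],[-0.0042,-0.0135,-0.0319],0],[[0,0,0],[-0.0042,-0.0135,-0.0319],0],[[0,0,0],[-0.0042,-0.0135,-0.0319],0],[[0,0,0],[-0.0042,-0.0135,-0.0319],0],[[-0.051,0.177,0.0147],[0,0,0],0],[[-0.051,0.177,0.0147],[0,0,0],0]]'

```text
clock: 20.4
eef_pos: [0.5236, -0.1968, 0.2083]
tool_rot: [-0.032, 0.991, 0.005, 0.129]
ft_force: [0.7, 0.8, -3.0]
grip_width: 0.013
grasp_force: 59.2
```

Emit:
apply_moves --steps '[[[-0.051,0.177,0.0147],[0,0,0],0],[[-0.051,0.177,0.0147],[0,0,0],0],[[-0.051,0.177,0.0147],[0,0,0],0],[[-0.051,0.177,0.0147],[0,0,0],0],[[-0.051,0.177,0.0147],[0,0,0],0],[[-0.051,0.177,0.0147],[0,0,0],0],[[-0.051,0.177,0.0147],[0,0,0],0],[[-0.051,0.177,0.0147],[0,0,0],0]]'

```text
clock: 21.07
eef_pos: [0.5889, 0.0943, 0.2069]
tool_rot: [-0.035, 0.991, 0.004, 0.129]
ft_force: [-0.4, 0.9, -1.4]
grip_width: 0.013
grasp_force: 59.3
```

Emit:
apply_moves --steps '[[[-0.051,0.177,0.0147],[0,0,0],0],[[0,0,0.1],[0,0,0],0],[[0,0,0.1],[0,0,0],0],[[0,0,0],[0,0,0],0],[[0,0,0],[0,0,0],0],[[0,0,0],[0,0,0],0],[[0,0,0],[0,0,0],0],[[0,0,0],[0,0,0],0]]'

```text
clock: 21.73
eef_pos: [0.6097, 0.129, 0.1724]
tool_rot: [-0.035, 0.991, 0.005, 0.132]
ft_force: [0.3, -0.2, -2.3]
grip_width: 0.0129
grasp_force: 59.5
```

```bash
python3 - <<'E'
from m import *
go([.6198,.1313,.1333],4.1,.262)
E
```

```text
t 21.73 p [609.7 129.  172.4] q [13. 19. -6. 50. -2.  9.] F [ 0.3 -0.2 -2.3] w 12.9 g 59.531604051589966
turn frac [ 0.      0.0012 -0.0004] | shift in cur [0.002 0.008 0.202] | shift after turn [0.001 0.008 0.202]
```

Emit:
apply_moves --steps '[[[0,0.008,0.08],[0,0,0],0],[[0,0,0.06],[0,0,0],0],[[0,0,0.04],[0,0,0],0],[[0,0,0.018],[0,0,0],0],[[0,0,0.004],[0,0,0],0],[[0,0,0],[0,0,0],0],[[0,0,0],[0,0,0],0],[[0,0,0],[0,0,0],0]]'

```text
clock: 22.4
eef_pos: [0.6187, 0.1314, 0.1324]
tool_rot: [-0.035, 0.991, 0.004, 0.131]
ft_force: [-5.9, -1.9, 2.9]
grip_width: 0.0127
grasp_force: 60.4
```

Emit:
apply_moves --steps '[[[0,0,0],[0,0,0],0.4],[[0,0,0],[0,0,0],0.5],[[0,0,0],[0,0,0],0.5],[[0,0,0],[0,0,0],0.5],[[0,0,-0.1],[0,0,0],0.5],[[0,0,-0.2],[0,0,0],0.5],[[0,0,-0.15],[0,0,0],0.5],[[0,0,0],[0,0,0],0.5]]'

```text
clock: 23.07
eef_pos: [0.5993, 0.1311, 0.2271]
tool_rot: [-0.035, 0.99, 0.006, 0.138]
ft_force: [1.6, 0.8, 0.1]
grip_width: 0.0425
grasp_force: 0.0
```

```bash
python3 - <<'E'
from m import *
look('a4')
p0=np.array([.6198,.1313,.1333])-toolR(4.1,.262).apply([0,0,.09]); st()
delta(np.array([.475,-.330,.20]),toolR(-31.7),(p0,toolR(4.1,.262)))
E
```

```text
deck h 0.3
deck body
[282 176] (array([657.5, 133. ]), array([54. , 39.7]), 4.1, 280) z [114. 122. 143.]
deck fin
supply body
[447 246] (array([ 475.5, -329.8]), array([120. ,  40.3]), -32.4, 612) z [29. 34. 62.]
[475 261] (array([ 435.7, -405. ]), array([120.3,  41. ]), -24.6, 625) z [29. 35. 63.]
supply fin
[451 246] (array([ 475. , -330.1]), array([49.5, 14.5]), -32.8, 106) z [57. 61. 64.]
[479 261] (array([ 434.9, -405.3]), array([49.4, 14.8]), -23.3, 110) z [56. 61. 65.]
done body
[187 265] (array([422.3, 402.9]), array([90.3, 40.5]), 34.3, 471) z [28. 32. 61.]
done fin
[183 266] (array([422.2, 402.5]), array([32.3, 14.9]), 35.3, 71) z [56. 61. 64.]
knob
[329 268] (array([421.1,   8.8]), array([28.5, 27.4]), -47.3, 112) z [106. 126. 131.]
t 23.12 p [598.6 130.9 224.2] q [13. 16. -3. 56. -2.  9.] F [ 0.4  1.1 -1. ] w 42.5 g 0.0
turn frac [0.0261 0.0807 0.1977] | shift in cur [ 0.77  -2.249 -0.102] | shift after turn [-0.691 -2.275  0.101]
```

Emit:
apply_moves --steps '[[[0,0,0],[0.0044,0.0135,0.033],0.5],[[0,0,0],[0.0044,0.0135,0.033],0.5],[[0,0,0],[0.0044,0.0135,0.033],0.5],[[0,0,0],[0.0044,0.0135,0.033],0.5],[[0,0,0],[0.0044,0.0135,0.033],0.5],[[0,0,0],[0.0044,0.0135,0.033],0.5],[[-0.0576,-0.1896,0.0084],[0,0,0],0.5],[[-0.0576,-0.1896,0.0084],[0,0,0],0.5]]'

```text
clock: 23.78
eef_pos: [0.5764, 0.0543, 0.2126]
tool_rot: [0.272, 0.962, -0.001, -0.001]
ft_force: [0.7, -0.6, -0.0]
grip_width: 0.0428
grasp_force: 0.0
```

Emit:
apply_moves --steps '[[[-0.0576,-0.1896,0.0084],[0,0,0],0.5],[[-0.0576,-0.1896,0.0084],[0,0,0],0.5],[[-0.0576,-0.1896,0.0084],[0,0,0],0.5],[[-0.0576,-0.1896,0.0084],[0,0,0],0.5],[[-0.0576,-0.1896,0.0084],[0,0,0],0.5],[[-0.0576,-0.1896,0.0084],[0,0,0],0.5],[[-0.0576,-0.1896,0.0084],[0,0,0],0.5],[[-0.0576,-0.1896,0.0084],[0,0,0],0.5]]'

```text
clock: 24.45
eef_pos: [0.4934, -0.2546, 0.2011]
tool_rot: [0.274, 0.962, -0.0, -0.0]
ft_force: [0.3, -0.0, -0.2]
grip_width: 0.0429
grasp_force: 0.0
```

Emit:
apply_moves --steps '[[[-0.0576,-0.1896,0.0084],[0,0,0],0.5],[[-0.0576,-0.1896,0.0084],[0,0,0],0.5],[[0,0,0.2],[0,0,0],0.5],[[0,0,0.2],[0,0,0],0.5],[[0,0,0],[0,0,0],0.5],[[0,0,0],[0,0,0],0.5],[[0,0,0],[0,0,0],0.5],[[0,0,0],[0,0,0],0.5]]'

```text
clock: 25.12
eef_pos: [0.476, -0.3301, 0.1215]
tool_rot: [0.273, 0.962, -0.001, 0.003]
ft_force: [0.5, -0.2, 0.4]
grip_width: 0.0429
grasp_force: 0.0
```

```bash
python3 - <<'E'
from m import *
look('a5')
go([.475,-.330,.0535],-32)
E
```

```text
deck h 0.1
deck body
[283 189] (array([626. , 131.1]), array([117.5,  40. ]), 3.9, 678) z [ 97. 117. 142.]
deck fin
[282 191] (array([617.1, 130.3]), array([45.9, 14.1]), 3.9, 109) z [133. 140. 146.]
supply body
[445 250] (array([ 475.4, -330. ]), array([119.7,  40.7]), -31.7, 426) z [29. 33. 62.]
[471 271] (array([ 408.4, -393.4]), array([61.4, 41.3]), -23.1, 304) z [28. 34. 62.]
supply fin
[450 250] (array([ 466.1, -324.8]), array([28.4, 14. ]), -29.7, 60) z [56. 61. 66.]
[477 266] (array([ 420.4, -398.8]), array([18.7, 14.2]), -20.0, 44) z [56. 61. 64.]
done body
[229 242] (array([486.9, 288.2]), array([89.9, 40.5]), 35.8, 459) z [28. 32. 62.]
[187 265] (array([422.2, 402.5]), array([89.8, 40.2]), 34.2, 477) z [28. 32. 61.]
done fin
[226 242] (array([487.1, 287.6]), array([31.7, 13.8]), 36.4, 64) z [57. 61. 64.]
[183 266] (array([422.2, 402.1]), array([30.8, 14.7]), 33.5, 72) z [55. 60. 63.]
knob
[329 268] (array([422. ,   9.5]), array([29.4, 27.9]), 44.9, 113) z [108. 126. 131.]
t 25.17 p [ 476.1 -330.1  121.7] q [-35.  27.   0.  63.  -0.  -3.] F [0.1 0.1 0.4] w 42.3 g 0.0
turn frac [-0.0001  0.0019  0.0016] | shift in cur [ 0.007 -0.002  0.341] | shift after turn [ 0.005 -0.002  0.341]
```

Long pack 1 lies in bay A, and a knocked short is still inside its tray. I'll grasp the second long.

Emit:
apply_moves --steps '[[[0.005,-0.002,0.13],[0,0,0.001],0.5],[[0,0,0.1],[0,0,0],0.5],[[0,0,0.08],[0,0,0],0.5],[[0,0,0.03],[0,0,0],0.5],[[0,0,0],[0,0,0],0.5],[[0,0,0],[0,0,0],0],[[0,0,0],[0,0,0],0],[[0,0,0],[0,0,0],0]]'

```text
clock: 25.83
eef_pos: [0.4744, -0.3302, 0.0529]
tool_rot: [0.275, 0.961, -0.001, 0.002]
ft_force: [-0.3, -0.5, 2.9]
grip_width: 0.013
grasp_force: 59.6
```

Emit:
apply_moves --steps '[[[0,0,0],[0,0,0],0],[[0,0,0],[0,0,0],0],[[0,0,-0.1],[0,0,0],0],[[0,0,-0.2],[0,0,0],0],[[0,0,-0.2],[0,0,0],0],[[0,0,-0.2],[0,0,0],0],[[0,0,-0.1],[0,0,0],0],[[0,0,0],[0,0,0],0]]'

```text
clock: 26.5
eef_pos: [0.4755, -0.3311, 0.2175]
tool_rot: [0.275, 0.961, -0.002, 0.006]
ft_force: [0.3, 0.0, -1.8]
grip_width: 0.0131
grasp_force: 59.1
```

```bash
python3 - <<'E'
from m import *
st()
Rd=toolR(4.1,.262)
delta(np.array([.6255,.0515,.1333])-Rd.apply([0,0,.08]),Rd,(np.array([.475,-.330,.2135]),toolR(-32)))
E
```

```text
t 26.5 p [ 475.5 -331.1  217.5] q [-35.  23.   9.  75.  -0.  -3.] F [ 0.3  0.  -1.8] w 13.1 g 59.05640780925751
turn frac [-0.0263 -0.0806 -0.1994] | shift in cur [0.456 1.955 0.015] | shift after turn [-0.753  1.849  0.217]
```

Emit:
apply_moves --steps '[[[0,0,0],[-0.0044,-0.0134,-0.0332],0],[[0,0,0],[-0.0044,-0.0134,-0.0332],0],[[0,0,0],[-0.0044,-0.0134,-0.0332],0],[[0,0,0],[-0.0044,-0.0134,-0.0332],0],[[0,0,0],[-0.0044,-0.0134,-0.0332],0],[[0,0,0],[-0.0044,-0.0134,-0.0332],0],[[-0.0685,0.168,0.0197],[0,0,0],0],[[-0.0685,0.168,0.0197],[0,0,0],0]]'

```text
clock: 27.17
eef_pos: [0.4944, -0.2612, 0.2083]
tool_rot: [-0.032, 0.991, 0.005, 0.129]
ft_force: [1.1, 0.3, -2.3]
grip_width: 0.0131
grasp_force: 59.2
```

Emit:
apply_moves --steps '[[[-0.0685,0.168,0.0197],[0,0,0],0],[[-0.0685,0.168,0.0197],[0,0,0],0],[[-0.0685,0.168,0.0197],[0,0,0],0],[[-0.0685,0.168,0.0197],[0,0,0],0],[[-0.0685,0.168,0.0197],[0,0,0],0],[[-0.0685,0.168,0.0197],[0,0,0],0],[[-0.0685,0.168,0.0197],[0,0,0],0],[[-0.0685,0.168,0.0197],[0,0,0],0]]'

```text
clock: 27.83
eef_pos: [0.5899, 0.0178, 0.2064]
tool_rot: [-0.036, 0.991, 0.005, 0.129]
ft_force: [1.1, -0.8, -1.7]
grip_width: 0.0132
grasp_force: 59.2
```

Emit:
apply_moves --steps '[[[-0.0685,0.168,0.0197],[0,0,0],0],[[0,0,0.1],[0,0,0],0],[[0,0,0.1],[0,0,0],0],[[0,0,0],[0,0,0],0],[[0,0,0],[0,0,0],0],[[0,0,0],[0,0,0],0],[[0,0,0],[0,0,0],0],[[0,0,0],[0,0,0],0]]'

```text
clock: 28.5
eef_pos: [0.6137, 0.0508, 0.1709]
tool_rot: [-0.035, 0.991, 0.005, 0.132]
ft_force: [0.6, 0.0, -1.2]
grip_width: 0.0127
grasp_force: 59.4
```

```bash
python3 - <<'E'
from m import *
go([.6255,.0515,.1328],4.1,.262)
E
```

```text
t 28.5 p [613.7  50.8 170.9] q [ 5. 19. -7. 49. -0.  1.] F [ 0.6  0.  -1.2] w 12.7 g 59.35014188289642
turn frac [-0.      0.0007 -0.0002] | shift in cur [-0.007 -0.001  0.2  ] | shift after turn [-0.008 -0.001  0.199]
```

Emit:
apply_moves --steps '[[[-0.008,0,0.08],[0,0,0],0],[[0,0,0.06],[0,0,0],0],[[0,0,0.04],[0,0,0],0],[[0,0,0.016],[0,0,0],0],[[0,0,0.003],[0,0,0],0],[[0,0,0],[0,0,0],0],[[0,0,0],[0,0,0],0],[[0,0,0],[0,0,0],0]]'

```text
clock: 29.17
eef_pos: [0.6253, 0.0521, 0.1321]
tool_rot: [-0.036, 0.991, 0.005, 0.131]
ft_force: [-1.7, -0.5, 0.3]
grip_width: 0.0131
grasp_force: 59.5
```

Emit:
apply_moves --steps '[[[0,0,0],[0,0,0],0.4],[[0,0,0],[0,0,0],0.5],[[0,0,0],[0,0,0],0.5],[[0,0,0],[0,0,0],0.5],[[0,0,-0.1],[0,0,0],0.5],[[0,0,-0.2],[0,0,0],0.5],[[0,0,-0.15],[0,0,0],0.5],[[0,0,0],[0,0,0],0.5]]'

```text
clock: 29.83
eef_pos: [0.6048, 0.0509, 0.2265]
tool_rot: [-0.036, 0.99, 0.005, 0.137]
ft_force: [1.3, -0.4, -0.4]
grip_width: 0.0427
grasp_force: 0.0
```

```bash
python3 - <<'E'
from m import *
st(); Rd=toolR(4.1,.262)
p0=np.array([.6255,.0515,.1328])-Rd.apply([0,0,.09])
delta(np.array([.4347,-.4053,.20]),toolR(-24.5),(p0,Rd))
E
```

```text
t 29.83 p [604.8  50.9 226.5] q [ 5. 15. -4. 56. -0.  1.] F [ 1.3 -0.4 -0.4] w 42.7 g 0.0
turn frac [0.0208 0.0817 0.158 ] | shift in cur [ 0.99  -2.21  -0.163] | shift after turn [-0.181 -2.418  0.099]
```

Emit:
apply_moves --steps '[[[0,0,0],[0.0042,0.0163,0.0316],0.5],[[0,0,0],[0.0042,0.0163,0.0316],0.5],[[0,0,0],[0.0042,0.0163,0.0316],0.5],[[0,0,0],[0.0042,0.0163,0.0316],0.5],[[0,0,0],[0.0042,0.0163,0.0316],0.5],[[-0.0151,-0.2015,0.0083],[0,0,0],0.5],[[-0.0151,-0.2015,0.0083],[0,0,0],0.5],[[-0.0151,-0.2015,0.0083],[0,0,0],0.5]]'

```text
clock: 30.5
eef_pos: [0.56, -0.0638, 0.2124]
tool_rot: [0.211, 0.977, -0.0, -0.0]
ft_force: [1.0, -1.3, 0.4]
grip_width: 0.0431
grasp_force: 0.0
```

Emit:
apply_moves --steps '[[[-0.0151,-0.2015,0.0083],[0,0,0],0.5],[[-0.0151,-0.2015,0.0083],[0,0,0],0.5],[[-0.0151,-0.2015,0.0083],[0,0,0],0.5],[[-0.0151,-0.2015,0.0083],[0,0,0],0.5],[[-0.0151,-0.2015,0.0083],[0,0,0],0.5],[[-0.0151,-0.2015,0.0083],[0,0,0],0.5],[[-0.0151,-0.2015,0.0083],[0,0,0],0.5],[[-0.0151,-0.2015,0.0083],[0,0,0],0.5]]'

```text
clock: 31.17
eef_pos: [0.4474, -0.3686, 0.2003]
tool_rot: [0.212, 0.977, -0.0, 0.001]
ft_force: [0.4, 0.3, -0.4]
grip_width: 0.0431
grasp_force: 0.0
```

Emit:
apply_moves --steps '[[[-0.0151,-0.2015,0.0083],[0,0,0],0.5],[[0,0,0.2],[0,0,0],0.5],[[0,0,0.2],[0,0,0],0.5],[[0,0,0],[0,0,0],0.5],[[0,0,0],[0,0,0],0.5],[[0,0,0],[0,0,0],0.5],[[0,0,0],[0,0,0],0.5],[[0,0,0],[0,0,0],0.5]]'

```text
clock: 31.83
eef_pos: [0.4362, -0.4055, 0.1217]
tool_rot: [0.212, 0.977, -0.002, 0.003]
ft_force: [-0.3, 0.2, 0.1]
grip_width: 0.0432
grasp_force: 0.0
```

```bash
python3 - <<'E'
from m import *
look('a6')
im,d,c=snap('wrist'); W=world(c,d); z=W[...,2]
print('wrist');blobs((z>.053)&(z<.072)&(W[...,0]<.56)&(W[...,1]<-.18)&(W[...,1]>-.5),W,100)
go([.4347,-.4053,.0535],-24.5)
E
```

```text
deck h 0.5
deck body
[313 187] (array([633.3,  51.8]), array([117.2,  39.8]), 4.0, 679) z [ 98. 116. 143.]
[283 189] (array([625.7, 131. ]), array([117.2,  40. ]), 3.9, 680) z [ 97. 116. 142.]
deck fin
[313 188] (array([624.4,  51.2]), array([47. , 13.9]), 3.7, 106) z [133. 140. 146.]
[282 191] (array([617.3, 130.2]), array([45.9, 13.8]), 4.2, 108) z [133. 140. 145.]
supply body
[473 262] (array([ 435.6, -404.7]), array([120. ,  42.5]), -23.5, 526) z [28. 34. 61.]
supply fin
[478 265] (array([ 423.5, -400.2]), array([24.5, 15.4]), -20.4, 53) z [58. 62. 65.]
done body
[229 242] (array([486.8, 287.9]), array([89.7, 40.5]), 36.1, 461) z [28. 32. 61.]
[187 265] (array([422.6, 402.7]), array([90.2, 40.3]), 35.3, 477) z [28. 32. 61.]
done fin
[226 242] (array([486.8, 287.6]), array([32.3, 14.7]), 40.9, 64) z [56. 60. 64.]
[183 266] (array([422.3, 402. ]), array([31.4, 14.5]), 32.8, 70) z [56. 61. 63.]
knob
[329 268] (array([421.3,  10.1]), array([29.7, 29.5]), -45.2, 114) z [104. 126. 131.]
wrist
[315 222] (array([ 433.8, -405.7]), array([49.6, 14. ]), -24.8, 1502) z [60. 62. 63.]
t 31.93 p [ 435.6 -405.2  120.9] q [-43.  29.   3.  64.  -0. -18.] F [ 0.2 -0.1  0.3] w 42.7 g 0.0
turn frac [-0.0006  0.0014  0.0003] | shift in cur [ 0.005 -0.002  0.337] | shift after turn [ 0.004 -0.002  0.337]
```

Emit:
apply_moves --steps '[[[0.004,-0.002,0.13],[0,0.001,0],0.5],[[0,0,0.1],[0,0,0],0.5],[[0,0,0.077],[0,0,0],0.5],[[0,0,0.03],[0,0,0],0.5],[[0,0,0],[0,0,0],0.5],[[0,0,0],[0,0,0],0],[[0,0,0],[0,0,0],0],[[0,0,0],[0,0,0],0]]'

```text
clock: 32.6
eef_pos: [0.4342, -0.4055, 0.053]
tool_rot: [0.212, 0.977, -0.001, 0.0]
ft_force: [0.1, -0.3, 1.2]
grip_width: 0.0129
grasp_force: 60.7
```

Emit:
apply_moves --steps '[[[0,0,0],[0,0,0],0],[[0,0,0],[0,0,0],0],[[0,0,-0.1],[0,0,0],0],[[0,0,-0.2],[0,0,0],0],[[0,0,-0.2],[0,0,0],0],[[0,0,-0.2],[0,0,0],0],[[0,0,-0.1],[0,0,0],0],[[0,0,0],[0,0,0],0]]'

```text
clock: 33.27
eef_pos: [0.4358, -0.4068, 0.2176]
tool_rot: [0.212, 0.977, -0.003, 0.004]
ft_force: [0.7, -0.1, -1.4]
grip_width: 0.0128
grasp_force: 60.4
```

```bash
python3 - <<'E'
from m import *
st(); Rd=toolR(4.1,.262)
delta(np.array([.6312,-.0283,.1328])-Rd.apply([0,0,.08]),Rd,(np.array([.4347,-.4053,.2135]),toolR(-24.5)))
t=np.load('a6.npz'); W=t['W']; z=W[...,2]
blobs((z>.05)&(W[...,0]>.5)&(W[...,0]<.8)&(W[...,1]<-.1)&(W[...,1]>-.4),W,40)
E
```

```text
t 33.27 p [ 435.8 -406.8  217.6] q [-43.  25.  12.  76.  -0. -18.] F [ 0.7 -0.1 -1.4] w 12.8 g 60.38946747779846
turn frac [-0.0208 -0.0817 -0.158 ] | shift in cur [-0.021  2.073  0.017] | shift after turn [-0.972  1.81   0.278]
[444 154] (array([ 725.9, -305.7]), array([63.5, 55.9]), 40.8, 609) z [ 61. 111. 160.]
[411 170] (array([ 685. , -222.5]), array([43.6, 43.1]), 88.3, 242) z [52. 79. 82.]
```

Emit:
apply_moves --steps '[[[0,0,0],[-0.0042,-0.0163,-0.0316],0],[[0,0,0],[-0.0042,-0.0163,-0.0316],0],[[0,0,0],[-0.0042,-0.0163,-0.0316],0],[[0,0,0],[-0.0042,-0.0163,-0.0316],0],[[0,0,0],[-0.0042,-0.0163,-0.0316],0],[[-0.0884,0.1645,0.0253],[0,0,0],0],[[-0.0884,0.1645,0.0253],[0,0,0],0],[[-0.0884,0.1645,0.0253],[0,0,0],0]]'

```text
clock: 33.93
eef_pos: [0.4798, -0.3014, 0.2078]
tool_rot: [-0.034, 0.991, 0.007, 0.127]
ft_force: [0.0, -0.1, -2.3]
grip_width: 0.0128
grasp_force: 60.3
```

Emit:
apply_moves --steps '[[[-0.0884,0.1645,0.0253],[0,0,0],0],[[-0.0884,0.1645,0.0253],[0,0,0],0],[[-0.0884,0.1645,0.0253],[0,0,0],0],[[-0.0884,0.1645,0.0253],[0,0,0],0],[[-0.0884,0.1645,0.0253],[0,0,0],0],[[-0.0884,0.1645,0.0253],[0,0,0],0],[[-0.0884,0.1645,0.0253],[0,0,0],0],[[-0.0884,0.1645,0.0253],[0,0,0],0]]'

```text
clock: 34.6
eef_pos: [0.6082, -0.0274, 0.2054]
tool_rot: [-0.035, 0.991, 0.006, 0.127]
ft_force: [-0.2, -0.2, -2.1]
grip_width: 0.0131
grasp_force: 60.3
```

Emit:
apply_moves --steps '[[[0,0,0.1],[0,0,0],0],[[0,0,0.1],[0,0,0],0],[[0,0,0],[0,0,0],0],[[0,0,0],[0,0,0],0],[[0,0,0],[0,0,0],0],[[0,0,0],[0,0,0],0],[[0,0,0],[0,0,0],0],[[0,0,0],[0,0,0],0]]'

```text
clock: 35.27
eef_pos: [0.62, -0.0291, 0.1705]
tool_rot: [-0.035, 0.991, 0.005, 0.13]
ft_force: [0.3, -0.6, -2.1]
grip_width: 0.0128
grasp_force: 60.2
```

```bash
python3 - <<'E'
from m import *
go([.6312,-.0283,.1328],4.1,.262)
E
```

```text
t 35.27 p [620.  -29.1 170.5] q [-4. 19. -6. 50.  2. -7.] F [ 0.3 -0.6 -2.1] w 12.8 g 60.233001708984375
turn frac [ 0.0003 -0.0002 -0.0003] | shift in cur [-0.006 -0.     0.197] | shift after turn [-0.005 -0.     0.197]
```

Emit:
apply_moves --steps '[[[-0.006,0,0.08],[0,0,0],0],[[0,0,0.06],[0,0,0],0],[[0,0,0.04],[0,0,0],0],[[0,0,0.015],[0,0,0],0],[[0,0,0.002],[0,0,0],0],[[0,0,0],[0,0,0],0],[[0,0,0],[0,0,0],0],[[0,0,0],[0,0,0],0]]'

```text
clock: 35.93
eef_pos: [0.6297, -0.0279, 0.1317]
tool_rot: [-0.035, 0.991, 0.005, 0.128]
ft_force: [-6.4, -0.6, 2.7]
grip_width: 0.0129
grasp_force: 61.2
```

Emit:
apply_moves --steps '[[[0,0,0],[0,0,0],0.4],[[0,0,0],[0,0,0],0.5],[[0,0,0],[0,0,0],0.5],[[0,0,0],[0,0,0],0.5],[[0,0,-0.1],[0,0,0],0.5],[[0,0,-0.2],[0,0,0],0.5],[[0,0,-0.15],[0,0,0],0.5],[[0,0,0],[0,0,0],0.5]]'

```text
clock: 36.6
eef_pos: [0.611, -0.0297, 0.2265]
tool_rot: [-0.036, 0.99, 0.005, 0.135]
ft_force: [1.3, -0.4, 0.7]
grip_width: 0.0428
grasp_force: 0.0
```

```bash
python3 - <<'E'
from m import *
st(); Rd=toolR(4.1,.262)
p0=np.array([.6312,-.0283,.1328])-Rd.apply([0,0,.09])
delta(np.array([.422,-.045,.20]),toolR(0),(p0,Rd))
E
```

```text
t 36.6 p [611.  -29.7 226.5] q [-4. 16. -2. 56.  2. -8.] F [ 1.3 -0.4  0.7] w 42.8 g 0.0
turn frac [0.003  0.0834 0.0226] | shift in cur [ 0.926 -0.008 -0.146] | shift after turn [ 0.93  -0.075  0.099]
```

Emit:
apply_moves --steps '[[[0,0,0],[0.001,0.0278,0.0075],0],[[0,0,0],[0.001,0.0278,0.0075],0],[[0,0,0],[0.001,0.0278,0.0075],0],[[0.186,-0.015,0.02],[0,0,0],0],[[0.186,-0.015,0.02],[0,0,0],0],[[0.186,-0.015,0.02],[0,0,0],0],[[0.186,-0.015,0.02],[0,0,0],0],[[0.186,-0.015,0.02],[0,0,0],0]]'

```text
clock: 37.27
eef_pos: [0.4206, -0.0445, 0.1979]
tool_rot: [-0.001, 1.0, 0.001, -0.002]
ft_force: [-0.0, -0.3, 0.4]
grip_width: -0.0002
grasp_force: 0.0
```

Emit:
apply_moves --steps '[[[0,0,0],[0,0,0],0],[[0,0,0],[0,0,0],0],[[0,0,0],[0,0,0],0],[[0,0,0],[0,0,0],0],[[0,0,0],[0,0,0],0],[[0,0,0],[0,0,0],0],[[0,0,0],[0,0,0],0],[[0,0,0],[0,0,0],0]]'

```text
clock: 37.93
eef_pos: [0.4223, -0.0445, 0.1989]
tool_rot: [-0.0, 1.0, 0.001, -0.001]
ft_force: [-0.2, -0.6, 0.3]
grip_width: 0.0001
grasp_force: 0.0
```

```bash
python3 - <<'E'
from m import *
im,W,h=look('a7')
go([.422,-.043,.122],0)
i2,_,_=snap('side')
save('chk',np.vstack([cv2.resize(im[140:310,150:510],(720,340)),cv2.resize(i2[130:360,220:440],(220,230))[:, :].repeat(1,0) if 0 else np.pad(i2[130:360,220:440],((0,0),(0,500),(0,0)))]))
E
```

```text
deck h 1.0
deck body
[343 185] (array([637.4, -27.9]), array([117.4,  40.1]), 4.2, 678) z [ 97. 116. 142.]
[313 187] (array([632.9,  51.8]), array([117.1,  39.8]), 4.0, 677) z [ 98. 116. 143.]
[283 189] (array([625.9, 130.9]), array([117.2,  39.9]), 3.9, 684) z [ 98. 116. 142.]
deck fin
[344 186] (array([629.2, -28.5]), array([49.1, 13.7]), 5.0, 109) z [133. 140. 147.]
[313 188] (array([624.1,  51.2]), array([47.2, 13.9]), 3.7, 106) z [135. 141. 146.]
[282 191] (array([617.1, 130.3]), array([45.7, 13.9]), 4.1, 110) z [132. 140. 146.]
supply body
supply fin
done body
[229 242] (array([487.1, 287.7]), array([89.5, 40.7]), 36.1, 457) z [28. 32. 62.]
[187 265] (array([422.4, 402.8]), array([90.2, 41.1]), 34.0, 470) z [28. 32. 62.]
done fin
[226 242] (array([486.8, 288.1]), array([32. , 14.4]), 36.1, 66) z [57. 61. 64.]
[183 266] (array([422. , 402.5]), array([31.4, 14.8]), 37.0, 70) z [57. 61. 64.]
knob
[327 267] (array([424.9,  13.6]), array([28.8, 21.3]), -39.2, 68) z [103. 125. 130.]
t 37.98 p [422.2 -44.4 198.9] q [ -6.   7. -16.  68.   0.  -6.] F [ 0.2 -0.1 -0.5] w -0.1 g 0.0
turn frac [ 0.0004 -0.001   0.0003] | shift in cur [-0.     0.007  0.384] | shift after turn [0.001 0.007 0.384]
```

View pics/chk.png

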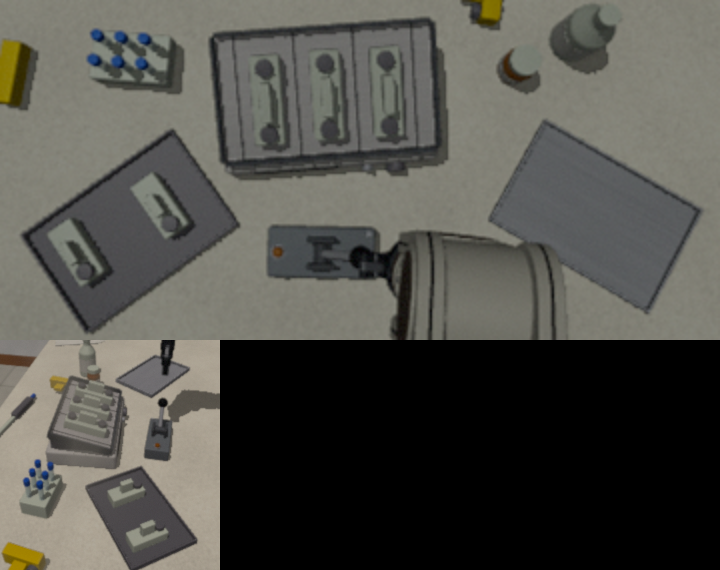

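The picture shows one long pack per bay at (268,100), (327,97) and (388,93), and both shorts in the left tray at (75,250) and (160,205). The handle is still off, with the lamp at (278,252), and the bystanders haven't moved. I'll throw the isolator on.

Emit:
apply_moves --steps '[[[0,0.007,0.15],[0,0,0],0],[[0,0,0.15],[0,0,0],0],[[0,0,0.084],[0,0,0],0],[[0,0,0],[0,0,0],0],[[0,0.06,0],[0,0,0],0],[[0,0.05,0],[0,0,0],0],[[0,0.04,0],[0,0,0],0],[[0,0.04,0],[0,0,0],0]]'

```text
clock: 38.7
eef_pos: [0.4226, -0.0133, 0.1264]
tool_rot: [0.001, 1.0, -0.012, 0.0]
ft_force: [-14.7, -42.0, 43.6]
grip_width: -0.0003
grasp_force: 22.7
```

Emit:
apply_moves --steps '[[[0,0.04,0],[0,0,0],0],[[0,0.04,0],[0,0,0],0],[[0,0.04,0],[0,0,0],0],[[0,0.04,0],[0,0,0],0],[[0,0.04,0],[0,0,0],0],[[0,0.03,0],[0,0,0],0],[[0,0,0],[0,0,0],0],[[0,0,0],[0,0,0],0]]'

```text
clock: 39.37
eef_pos: [0.421, 0.0416, 0.1218]
tool_rot: [-0.001, 1.0, 0.001, -0.002]
ft_force: [-0.1, -0.5, -0.6]
grip_width: 0.0004
grasp_force: 0.0
```

Emit:
apply_moves --steps '[[[0,-0.1,0],[0,0,0],0],[[0,-0.15,0],[0,0,0],0],[[0,-0.15,0],[0,0,0],0],[[0,-0.1,-0.1],[0,0,0],0],[[0,0,-0.2],[0,0,0],0],[[0,0,-0.2],[0,0,0],0],[[0,0,0],[0,0,0],0],[[0,0,0],[0,0,0],0]]'

```text
clock: 40.03
eef_pos: [0.4234, -0.0598, 0.2243]
tool_rot: [0.0, 1.0, 0.0, 0.001]
ft_force: [-0.5, 0.8, -0.5]
grip_width: -0.0002
grasp_force: 0.0
```

```bash
python3 - <<'E'
from m import *
look('a8'); st()
E
```

```text
deck h 1.1
deck body
[343 185] (array([637.2, -28.1]), array([117.4,  40.2]), 3.9, 675) z [ 97. 116. 142.]
[313 186] (array([633. ,  51.7]), array([117.6,  39.8]), 4.1, 676) z [ 98. 116. 143.]
[283 189] (array([625.6, 131.2]), array([116.6,  40.4]), 4.0, 682) z [ 97. 116. 142.]
deck fin
[344 186] (array([629.4, -28.7]), array([49.2, 13.9]), 4.6, 110) z [134. 140. 146.]
[313 188] (array([624.3,  51.2]), array([47.8, 13.9]), 3.8, 106) z [134. 141. 146.]
[282 191] (array([617.1, 130.3]), array([45.7, 13.8]), 4.1, 109) z [133. 140. 146.]
supply body
supply fin
done body
[229 242] (array([486.7, 287.5]), array([89.7, 39.9]), 35.7, 459) z [28. 32. 61.]
[187 265] (array([422.4, 402.5]), array([90. , 40.9]), 34.1, 474) z [28. 32. 62.]
done fin
[226 242] (array([486.9, 288. ]), array([32.2, 14.7]), 35.9, 65) z [57. 60. 64.]
[183 266] (array([422.3, 402.7]), array([32.3, 14.2]), 33.8, 70) z [56. 61. 64.]
knob
[290 267] (array([422.8, 110.2]), array([29.4, 29. ]), 45.2, 119) z [105. 125. 131.]
t 40.08 p [422.  -59.4 222.4] q [ -8.   6. -13.  71.   0.  -8.] F [-0.3  0.8 -0.1] w 0.1 g 0.0
```

```bash
python3 -c "
from workcell import bot; print(bot.job_done())"
```

```text
the job is handed in; nothing more can be done
None
```

The job is handed in: both short packs are in the left tray, the three long packs lie one to a bay on the deck, and the isolator went off first and back on last. One short pack shifted about 26 mm during the run but stayed flat in its tray, and wrist force peaked around 60 N when the fingers pushed the knob back on.

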